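# Pack the camera batteries into the bolted hard case

### The job

Pack every camera battery lying on the desk into the hard case: slide its safety bolt clear, swing the latch out and up, lift the lid until it rests open on its stop, and lay each battery flat on the bottom of a compartment. Then shut the lid, swing the latch down flat again and slide the bolt fully home across it. Do not push about or knock over the other things on the desk.

Things in the scene. Friction and masses are not known exactly. Their poses are not given: they have to be found in the camera images.
- case: Base of a long dark-grey hard case fixed on the desk, 105 mm deep (its x), 350 mm wide (its y), 50 mm high; 73 mm with the lid shut. Origin: centre of its underside, on the desk. Its front (bolt and latch) faces its -x; the lid's hinge runs along its rear (+x) rim. Front and rear walls 10 mm, end walls 6 mm thick; three low foam walls part it into four compartments side by side along y.
- cell0 (a point): Centre of the floor of the case's leftmost (+y end) compartment, 85 mm (x) by 85 mm (y); floor 6 mm above the desk, foam walls between compartments 6 mm thick, tops 21 mm above the desk; axes as case.
- cell1 (a point): Centre of the floor of the case's second from left compartment, 85 mm (x) by 75 mm (y); floor 6 mm above the desk, foam walls between compartments 6 mm thick, tops 21 mm above the desk; axes as case.
- cell2 (a point): Centre of the floor of the case's third from left compartment, 85 mm (x) by 75 mm (y); floor 6 mm above the desk, foam walls between compartments 6 mm thick, tops 21 mm above the desk; axes as case.
- cell3 (a point): Centre of the floor of the case's rightmost (-y end) compartment, 85 mm (x) by 85 mm (y); floor 6 mm above the desk, foam walls between compartments 6 mm thick, tops 21 mm above the desk; axes as case.
- lid (a joint): Lid of the case, a hollow shell 22 mm high: 0 shut, grows as its front edge is lifted, to the stop at 1.85 rad, where it leans back and rests by itself. Its hinge is a little stiff; let go below about 1.0 rad it falls shut, past 1.65 rad it settles on the stop. About 2 N at its tab lifts it. The shut latch holds it down.
- lid_hinge (a point): Point on the lid's hinge line, in the middle of the case's rear rim, 50.5 mm above the desk, 52 mm behind the case's origin; turns with the lid. The hinge line runs along the case's y.
- lid_tab (a point): Grip point in the yellow lifting tab on the lid's front edge, left of the latch. Tab: 34 mm out from the front, 22 mm wide (along the case's y, the way to pinch it), 12 mm thick; this point is 22 mm out from the face, 127 mm from the hinge line and 11 mm above it with the lid shut (61 mm above the desk), 78 mm left of the case's middle. Turns with the lid about the hinge.
- latch (a joint): Orange latch lever hung from a pin on the lid's front: 0 shut (hanging down the front, claw under a ledge of the base), grows as its lower end swings out and up, to 1.9 rad; 1.57 is level. Stays where left; under 1 N at its lip moves it (a hard pinch that does not turn with it drags the lid up). Rides on the lid. While the bolt is home its tongue keeps it shut (below 0.15 rad).
- latch_pin (a point): Axis of the latch's pin (along the case's y), on the lid's front, 15 mm left of the case's middle; with the lid shut 4 mm in front of the face and 64 mm above the desk.
- latch_lip (a point): Grip point in the pull lip at the latch's lower end, a block 24 mm wide (along the case's y, the way to pinch it), 21 mm front to back, 15 mm high. With the latch shut this point is 21 mm in front of the case's face, 30 mm above the desk (17 mm in front of and 34 mm below the pin), and the lip reaches to 31 mm in front. Turns with the latch about the pin.
- bolt (a joint): Steel safety bolt in a track on the front of the base, right of the latch: 0 fully home (its tongue lies across the front of the latch), grows as it slides to the case's right (-y), to 0.040 m, fully clear. May start up to 4 mm from home. About 2 N of friction; stays where it is left. While the latch is partly open the tongue cannot pass in front of it.
- bolt_thumb (a point): Grip point in the bolt's red thumb piece, 14 mm wide (along the case's y, the way to pinch it), 20 mm front to back, from 25 to 51 mm above the desk; this point is 36 mm above the desk, 29 mm in front of the case's face and, with the bolt home, 47 mm right of the case's middle. Moves with the bolt.
- bat0: Camera battery, a dark block 71 mm (its x) by 38 mm (its y) by 40 mm (its z) with a blue and white label on top, 0.2 kg; origin at its centre, 20 mm above the desk as it lies. May be absent (then None from the start).
- bat1: Camera battery, a dark block 71 mm (its x) by 38 mm (its y) by 40 mm (its z) with a blue and white label on top, 0.2 kg; origin at its centre, 20 mm above the desk as it lies. May be absent (then None from the start).
- bat2: Camera battery, a dark block 71 mm (its x) by 38 mm (its y) by 40 mm (its z) with a blue and white label on top, 0.2 kg; origin at its centre, 20 mm above the desk as it lies. May be absent (then None from the start).
- bat3: Camera battery, a dark block 71 mm (its x) by 38 mm (its y) by 40 mm (its z) with a blue and white label on top, 0.2 kg; origin at its centre, 20 mm above the desk as it lies. May be absent (then None from the start).
- lens: Bystander: black camera lens standing upright, 70 mm across, 82 mm high; origin under its centre.
- mug: Bystander: blue mug, 80 mm across with a handle, 95 mm high; origin under its centre.
- phone: Bystander: black phone lying flat, 150 x 72 x 9 mm; origin under its centre.
- reader: Bystander: aluminium memory-card reader, 62 x 44 x 15 mm; origin under its centre.
- mouse: Bystander: white computer mouse, 108 x 60 x 30 mm; origin under its centre.
- charger: Black two-bay battery charger fixed on the desk beyond the batteries, 100 x 150 x 42 mm; origin under its centre.
There are look-alikes about, which are no part of the job. Leave any yellow look-alike of the bat3 alone.

How it is judged:
By the outcome, as a careful person would: the job done as asked, in the order asked, and still so for the second after the job is handed in, with the robot touching nothing.
Of bat0, bat1, bat2, bat3 only 2 to 4 are there at a start; the rules pass over those that are not, and their reading is None.
At some moment in a run one of bat0, bat1, bat2, bat3 may be knocked a few centimetres aside while the robot is not near it.
Once in a run the grip may slacken for a moment while it holds something.
It also fails if it takes over 210 s, if anything falls off the work surface, if the arm or the gripper's body presses on something with over 40 N, if the wrist force passes 120 N, or if a joint passes its speed limit or range.

### The arm

A 6-joint arm with a two-finger parallel gripper is mounted at the origin on the work surface. World frame = base frame: x ahead of the robot, y to its left, z up, the work surface at z = 0. Lengths are in m, angles in rad, forces in N, time in s.
With the tool pointing down it reaches from about 0.275 to 0.75 m from the base axis. Payload 10.2 kg.
Tool frame: the origin (TCP) lies at the centre of the arm's flange, where the gripper is bolted on; the fingertips stand 173 mm ahead of it and the grasp point (between the pads) lies 155 mm ahead of it (manip.tips_ahead is the distance from the TCP to the fingertips, in m); z points along the fingers, y is the line along which they close (so a half turn about z gives the same grasp; the last joint's range is limited). The gripper opens to 85 mm and grips with 20 to 120 N. Pads are 22 mm wide; open, the fingers measure 114 mm over their backs; the gripper's body (76 mm by 85 mm) begins 54 mm behind the grasp point. The pads swing forward as they close: fully open they stand 13 mm farther back than shut.
Start: joints at [0.977, 0.313, 1.498, -0, 1.331, -0.223], TCP at [0.19, 0.489, 0.405] pointing down, gripper open.
Joint ranges: [-2.94, 2.94], [-0.97, 2.17], [0.19, 2.56], [-1.23, 4.37], [0.02, 3.11], [-2.88, 2.88]. Speed limits (rad/s): [2.39, 2.39, 3.01, 3.14, 3.14, 3.14].

### API

Orientations are given as a rotation vector (axis times angle).
In Python, from station import manip, viewer, job_done gives the robot as it stands. The module is installed in compiled form; this text tells all that it offers.
- The arm moves only by the tool arm_command, never from a script. Its argument "motion" is a list of rows, each an object of numbers: "tx", "ty", "tz": the shift along the tool's x, y, z in m; "ax", "ay", "az": the turn, a rotation vector about the tool's x, y, z in degrees. In form: [{"tx": .., "ty": .., "tz": .., "ax": .., "ay": .., "az": ..}, ...]. A call has 1 to 5 rows; each row is the pose to reach, as a shift and turn from the pose commanded when the call began, along the tool's axes at that moment; what a row does not reach only later rows make up. A row lasts 1/8 s, in which the tool goes at most 62.5 mm and 10.7 degrees, less where a joint would pass 70% of its speed; a pose out of reach is approached as far as the arm can. A call with a gripper value outside its range is refused whole. "claw" is the opening, from 0 (shut) to 1 (fully open), set as the call begins (left out, the last holds). The fingers move at their own pace and stop on an object; "grip_force" is the grip in N (left out, the last holds). Time passes only in rows, so rows that repeat a pose let the fingers close. It gives the time, the measured TCP pose, the force, the opening and the grip force at its end, in the units of the state.
- manip.get_state(): the state, without advancing time (a new reading comes with each control period).
- viewer.grab_frame(name): name is "side" or "top" or "wrist"; returns (picture, depth): 420x560x3 uint8, red, green, blue; 420x560 float32, m along the optical axis (not along the pixel's ray), 0 where there is no reading.
- viewer.camera_params(name): a dict with "mtx" (3x3 intrinsics, pixels), "D" ([k1, k2, p1, p2, k3] as OpenCV has them; the pictures are not rectified), "T" (4x4, takes a point from camera to world coordinates). Camera axes: x right, y down, z forward; pixel columns grow to the right and rows downward; lengths in m; the calibration is good to about 2 mm. A picture is of the moment at which its call begins: read the wrist's pose just before it. camera_params takes no time and is no camera call; for the wrist camera it gives the pose at the moment of the call.
- job_done(): hands the job in; it is judged then, once.
The state is a dict: "t": time; "joint_positions": joint angles; "dq": joint speeds; "joint_efforts": joint torques, N m; "eef_pos": TCP position; "tcp_rot": TCP orientation; "force": force on the tool from outside, world axes, zero at the start; "moment": the same for the moment, N m; "grip_width": opening from 0.0 (shut) to 1.0 (fully open); "grasp_force": force on a finger pad.
Only numpy, scipy, OpenCV 4.12 (cv2) and the standard library are available. Lean on these libraries where they do the work, as an engineer would, in place of code of your own. Each camera call takes 0.05 s, during which the arm holds its last target. There are 200 camera calls.

## Working session

There is one attempt and no reset: what is moved stays moved. The work goes in short steps, Python scripts to look and compute and a tool call to move; the robot and the scene stay as the last step left them, time stands still between calls to the robot, and variables do not carry over. Pictures are saved under pics/ and viewed, at most 14 in all, crops included, and the job is handed in when it is done.

Besides the shell and the picture viewer there is one more tool, called after "Request:" by a JSON object that holds its "op" and its "data". arm_command: Moves the arm, as the interface text tells. Its arguments: {"type":"object","properties":{"motion":{"type":"array","items":{"type":"object","properties":{"tx":{"type":"number"},"ty":{"type":"number"},"tz":{"type":"number"},"ax":{"type":"number"},"ay":{"type":"number"},"az":{"type":"number"}}}},"claw":{"type":"number"},"grip_force":{"type":"number"}},"required":["motion"]}

```bash
mkdir -p pics; cat > h.py <<'E'
import numpy as np, cv2
from scipy.spatial.transform import Rotation as R
from station import manip, viewer, job_done
def grab(n,save=None):
    p=viewer.camera_params(n); im,d=viewer.grab_frame(n)
    if save: cv2.imwrite('pics/'+save+'.png',im[:,:,::-1])
    np.savez('last_'+n,im=im,d=d,K=p['mtx'],D=p['D'],T=p['T'])
    return im,d,p
def load(n):
    z=np.load('last_'+n+'.npz'); return z['im'],z['d'],dict(mtx=z['K'],D=z['D'],T=z['T'])
def cloud(d,p):
    K=np.array(p['mtx'],float);T=np.array(p['T'])
    h,w=d.shape;u,v=np.meshgrid(np.arange(w),np.arange(h))
    q=cv2.undistortPoints(np.stack([u,v],-1).reshape(-1,1,2).astype(np.float64),K,np.array(p['D'],float)).reshape(h,w,2)
    P=np.stack([q[...,0]*d,q[...,1]*d,d],-1)@T[:3,:3].T+T[:3,3]
    P[d<=0]=np.nan
    return P
def pixz(p,u,v,z):  # pixel to plane z
    q=cv2.undistortPoints(np.array([[[u,v]]],float),np.array(p['mtx'],float),np.array(p['D'],float))[0,0]
    T=np.array(p['T']);r=T[:3,:3]@[q[0],q[1],1];o=T[:3,3];return o+r*(z-o[2])/r[2]
E
python3 - <<'E'
from h import *
for n in('top','side'):
    im,d,p=grab(n,n+'0'); print(n,np.round(p['T'],3).tolist())
s=manip.get_state();print(s['eef_pos'],s['tcp_rot'],s['t'],s['grip_width'])
E
```

```text
top [[0.009, -0.998, 0.056, 0.476], [-1.0, -0.007, 0.022, -0.105], [-0.022, -0.056, -0.998, 1.587], [0.0, 0.0, 0.0, 1.0]]
side [[0.977, -0.137, 0.164, 0.319], [-0.213, -0.667, 0.714, -1.043], [0.011, -0.733, -0.68, 0.955], [0.0, 0.0, 0.0, 1.0]]
[0.19022051 0.4892915  0.40419302] [-5.79012686e-01 -3.08729693e+00  1.67596464e-03] 0.1 1.0008047142035346
```

View pics/top0.png

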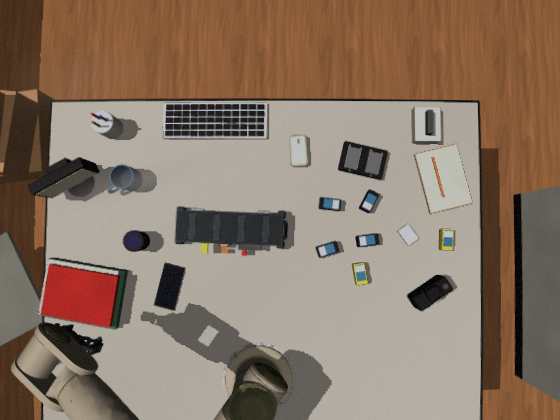

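View pics/side0.png

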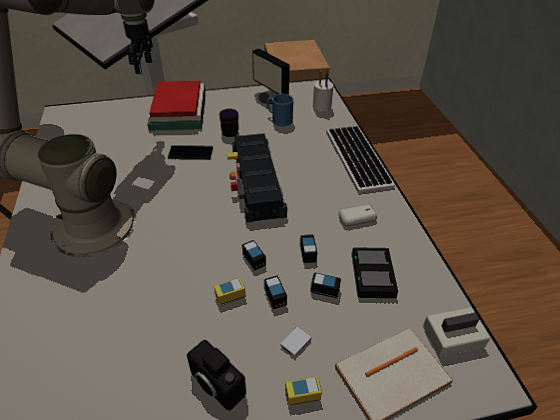

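The four dark batteries with blue and white labels are at top pixels (330,204), (369,201), (328,249) and (367,240). The yellow look-alikes at (361,273) and (447,240) stay where they are. On the case, the tab is near (204,249), the latch near (224,250) and the thumb piece near (244,252).

```bash
python3 - <<'E'
from h import *
im,d,p=load('top');P=cloud(d,p)
c=im[190:285,165:395,::-1];cv2.imwrite('pics/crop1.png',cv2.resize(c,None,fx=3.4,fy=3.4,interpolation=cv2.INTER_CUBIC))
def rect(m,name):
    pts=P[m][:,:2].astype(np.float32);r=cv2.minAreaRect(pts);print(name,np.round(r[0],4),np.round(r[1],4),round(r[2],1),'z',np.round(np.nanmedian(P[m][:,2]),4),m.sum())
v,u=np.mgrid[:420,:560]
m=(P[...,2]>.064)&(P[...,2]<.09)&(u>160)&(u<300)&(v>195)&(v<265);rect(m,'lid')
for a,b in((330,204),(369,201),(328,249),(367,240)):
    m=(P[...,2]>.032)&(P[...,2]<.055)&(abs(u-a)<18)&(abs(v-b)<18);rect(m,'bat')
m=(P[...,2]<.03)&(abs(u-300)<10)&(abs(v-300)<10);print('desk',np.median(P[m][:,2]))
im2,d2,p2=load('side');P2=cloud(d2,p2);v,u=np.mgrid[:420,:560]
m=(P2[...,2]>.064)&(P2[...,2]<.09)&(u>225)&(u<295)&(v>120)&(v<225)
pts=P2[m][:,:2].astype(np.float32);print(cv2.minAreaRect(pts))
for a,b in((254,252),(309,246),(276,290),(325,284)):
    m=(P2[...,2]>.036)&(P2[...,2]<.05)&(abs(u-a)<18)&(abs(v-b)<18);r=cv2.minAreaRect(P2[m][:,:2].astype(np.float32));print(np.round(r[0],4),np.round(r[1],3),r[2])
E
```

```text
lid [0.4912 0.098 ] [0.349 0.138] 88.2 z 0.0727 3519
bat [ 0.5899 -0.2325] [0.071  0.0384] 83.6 z 0.0401 244
bat [ 0.6001 -0.3636] [0.038  0.0706] 64.4 z 0.0395 245
bat [ 0.4395 -0.2253] [0.0376 0.0714] 18.5 z 0.0402 246
bat [ 0.4703 -0.3587] [0.0378 0.0733] 7.9 z 0.0396 248
desk -3.59102114957377e-05
((0.49038249254226685, 0.14864236116409302), (0.4595853388309479, 0.13843569159507751), 88.28564453125)
[ 0.4369 -0.2262] [0.039 0.073] 16.94389533996582
[ 0.5877 -0.2341] [0.073 0.038] 83.41157531738281
[ 0.4685 -0.3593] [0.038 0.074] 7.569509506225586
[ 0.5986 -0.3644] [0.041 0.07 ] 63.626548767089844
```

View pics/crop1.png

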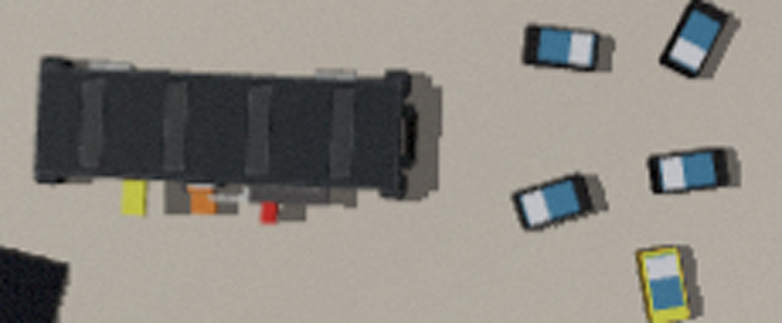

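Looking at the crop: the tab is at (134,198), the orange latch at (202,200) and the red thumb piece at (269,212), and all four dark batteries have blue and white labels. Next I'll move above the bolt and check it with the wrist camera.

```bash
cat >> h.py <<'E'
YAW=np.deg2rad(-1.8);C0=np.array([.5082,.0974,0])
def case(x,y,z): return C0+np.array([np.cos(YAW)*x-np.sin(YAW)*y,np.sin(YAW)*x+np.cos(YAW)*y,z])
def tool(ydeg,tilt=0):
    a=np.deg2rad(ydeg);y=np.array([np.cos(a),np.sin(a),0]);z=np.array([0,0,-1.]);M=np.stack([np.cross(y,z),y,z],1)
    return R.from_rotvec(-np.deg2rad(tilt)*y)*R.from_matrix(M)   # tilt>0: fingers point to +x
def plan(targets,start=None):
    """targets: (grasp point, ydeg, tilt). prints chained deltas (mm, deg)"""
    if start is None:
        s=manip.get_state();p=np.array(s['eef_pos']);r=R.from_rotvec(s['tcp_rot'])
    else: p,r=start
    for g,yd,ti in targets:
        rt=tool(yd,ti);pt=np.array(g)-.155*rt.apply([0,0,1])
        t=np.round(r.inv().apply(pt-p),4);a=np.round(np.rad2deg((r.inv()*rt).as_rotvec()),1)
        print('t',t,'a',a, 'rows',round(max(np.linalg.norm(t)/.0625,np.linalg.norm(a)/10.7),1))
        p=p+r.apply(t);r=r*R.from_rotvec(np.deg2rad(a))
def st():
    s=manip.get_state();r=R.from_rotvec(s['tcp_rot']);g=np.array(s['eef_pos'])+.155*r.apply([0,0,1])
    print('t',round(s['t'],2),'grasp',np.round(g,4),'z',np.round(r.apply([0,0,1]),3),'y',np.round(r.apply([0,1,0]),3),'F',np.round(s['force'],1),'w',round(s['grip_width'],3),'gf',np.round(s['grasp_force'],1));return g
E
python3 -c "
from h import *
print(case(-.0815,-.047,.036)); plan([(case(-.0815,-.047,.14),88.2,0)])"
```

```text
[0.42526391 0.05298317 0.036     ]
t [-0.3772 -0.3214  0.1095] a [ -0.1  -0.  -19.4] rows 8.1
```

Request:
{"op": "arm_command", "data": {"motion": [{"tx": -0.19,"ty": -0.16,"tz": 0.0,"az": -19.4},{"tx": -0.19,"ty": -0.16,"tz": 0.0,"az": -19.4},{"tx": -0.19,"ty": -0.16,"tz": 0.0,"az": -19.4},{"tx": -0.19,"ty": -0.16,"tz": 0.0,"az": -19.4},{"tx": -0.19,"ty": -0.16,"tz": 0.0,"az": -19.4}], "claw": 0.4}}

```text
schema error: expected keys tx, ty, tz, ax, ay, az
```

```bash
python3 -c "
from h import *
st();plan([(case(-.0815,-.047,.15),88.2,0)])"
```

```text
t 0.1 grasp [0.1901 0.4891 0.2492] z [-0.001 -0.001 -1.   ] y [ 0.362  0.932 -0.001] F [-0.1 -0.   0.6] w 1.001 gf 0.0
t [-0.3772 -0.3214  0.0995] a [ -0.1  -0.  -19.4] rows 8.1
```

Request:
{"op": "arm_command", "data": {"motion": [{"tx": -0.19,"ty": -0.16,"tz": 0.0,"ax": 0,"ay": 0,"az": -19.4},{"tx": -0.19,"ty": -0.16,"tz": 0.0,"ax": 0,"ay": 0,"az": -19.4},{"tx": -0.19,"ty": -0.16,"tz": 0.0,"ax": 0,"ay": 0,"az": -19.4},{"tx": -0.19,"ty": -0.16,"tz": 0.0,"ax": 0,"ay": 0,"az": -19.4},{"tx": -0.19,"ty": -0.16,"tz": 0.0,"ax": 0,"ay": 0,"az": -19.4}], "claw": 0.4}}

```text
t: 0.72
eef_pos: [0.3106, 0.269, 0.4046]
tcp_rot: [-0.058, -3.141, 0.001]
force: [0.1, 0.0, 0.1]
grip_width: 0.399
grasp_force: 0.0
```

```bash
python3 -c "
from h import *
st();plan([(case(-.0815,-.047,.15),88.2,0)])"
```

```text
t 0.72 grasp [0.3106 0.2689 0.2496] z [-0. -0. -1.] y [ 0.037  0.999 -0.   ] F [0.1 0.  0.1] w 0.399 gf 0.0
t [-0.1226 -0.2115  0.0997] a [-0.  -0.  -0.3] rows 4.2
```

Request:
{"op": "arm_command", "data": {"motion": [{"tx": -0.1226,"ty": -0.2115,"tz": 0.07,"ax": 0,"ay": 0,"az": -0.3},{"tx": -0.1226,"ty": -0.2115,"tz": 0.07,"ax": 0,"ay": 0,"az": -0.3},{"tx": -0.1226,"ty": -0.2115,"tz": 0.07,"ax": 0,"ay": 0,"az": -0.3},{"tx": -0.1226,"ty": -0.2115,"tz": 0.07,"ax": 0,"ay": 0,"az": -0.3},{"tx": -0.1226,"ty": -0.2115,"tz": 0.07,"ax": 0,"ay": 0,"az": -0.3}]}}

```text
t: 1.35
eef_pos: [0.4262, 0.054, 0.3335]
tcp_rot: [-0.048, -3.139, -0.0]
force: [-0.3, -0.2, 0.3]
grip_width: 0.397
grasp_force: 0.0
```

```bash
python3 - <<'E'
from h import *
st(); im,d,p=grab('wrist','w1');st()
P=cloud(d,p)
hsv=cv2.cvtColor(im,cv2.COLOR_RGB2HSV)
for n,lo,hi in(('red',0,6),('orange',8,18),('yellow',24,34)):
    m=(hsv[...,0]>=lo)&(hsv[...,0]<=hi)&(hsv[...,1]>170)&(hsv[...,2]>60)&(P[...,2]<.1)
    if m.sum()<30: print(n,m.sum());continue
    q=(P[m]-C0)@np.array([[np.cos(YAW),-np.sin(YAW),0],[np.sin(YAW),np.cos(YAW),0],[0,0,1]])
    v,u=np.nonzero(m);print(n,m.sum(),np.median(u),np.median(v),'case pct',np.round(np.nanpercentile(q,[3,50,97],axis=0),4).tolist())
E
```

```text
t 1.35 grasp [0.4258 0.0541 0.1785] z [-0.002  0.    -1.   ] y [0.031 1.    0.   ] F [-0.3 -0.2  0.3] w 0.397 gf 0.0
t 1.4 grasp [0.4254 0.0553 0.1789] z [-0.002  0.    -1.   ] y [0.029 1.    0.   ] F [-0.6  0.   0.7] w 0.401 gf 0.0
red 537 270.0 203.0 case pct [[-0.0909, -0.056, 0.0351], [-0.0826, -0.0499, 0.0517], [-0.0714, -0.0438, 0.0531]]
orange 1222 352.0 212.0 case pct [[-0.0848, 0.0031, 0.0281], [-0.071, 0.0155, 0.0372], [-0.06, 0.0268, 0.0693]]
yellow 1407 442.0 224.0 case pct [[-0.0875, 0.0675, 0.0641], [-0.0708, 0.0775, 0.0682], [-0.0541, 0.089, 0.0695]]
```

View pics/w1.png

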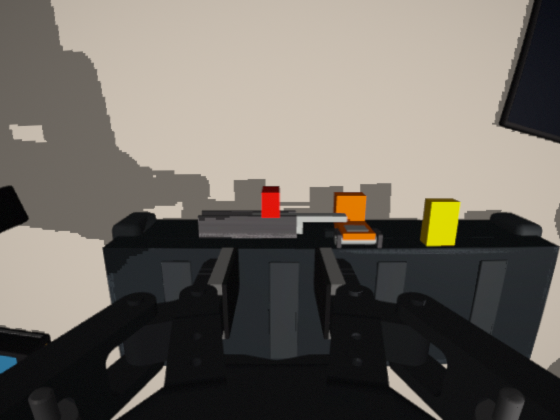

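The picture shows the red thumb piece at (270,203), the orange latch at (350,210) and the yellow tab at (441,222). All three fit the case pose to within 1 mm, and the bolt starts about 3 mm from home. Next I descend on the thumb piece, pinch it and slide it clear.

```bash
python3 -c "
from h import *
st();plan([(case(-.0815,-.050,.037),88.2,0),(case(-.0815,-.089,.037),88.2,0)])"
```

```text
t 1.4 grasp [0.4254 0.0553 0.1789] z [-0.002  0.    -1.   ] y [0.029 1.    0.   ] F [-0.6  0.   0.7] w 0.401 gf 0.0
t [ 1.000e-04 -5.300e-03  1.419e-01] a [ 0.  -0.1  0.1] rows 2.3
t [ 0.    -0.039 -0.   ] a [ 0. -0.  0.] rows 0.6
```

Request:
{"op": "arm_command", "data": {"motion": [{"tx": 0,"ty": -0.004,"tz": 0.06,"ax": 0,"ay": 0,"az": 0},{"tx": 0,"ty": -0.004,"tz": 0.12,"ax": 0,"ay": 0,"az": 0},{"tx": 0,"ty": -0.004,"tz": 0.142,"ax": 0,"ay": 0,"az": 0},{"tx": 0,"ty": -0.004,"tz": 0.142,"ax": 0,"ay": 0,"az": 0},{"tx": 0,"ty": -0.004,"tz": 0.142,"ax": 0,"ay": 0,"az": 0}]}}

```text
t: 2.02
eef_pos: [0.4248, 0.0529, 0.1936]
tcp_rot: [-0.04, -3.141, -0.0]
force: [-2.6, 1.2, -1.7]
grip_width: 0.401
grasp_force: 1.4
```

Request:
{"op": "arm_command", "data": {"motion": [{"tx": 0,"ty": 0,"tz": 0,"ax": 0,"ay": 0,"az": 0},{"tx": 0,"ty": 0,"tz": 0,"ax": 0,"ay": 0,"az": 0},{"tx": 0,"ty": 0,"tz": 0,"ax": 0,"ay": 0,"az": 0},{"tx": 0,"ty": 0,"tz": 0,"ax": 0,"ay": 0,"az": 0}], "claw": 0, "grip_force": 40}}

```text
t: 2.52
eef_pos: [0.4248, 0.0522, 0.1936]
tcp_rot: [0.042, 3.141, 0.0]
force: [-5.7, 0.4, 4.4]
grip_width: 0.161
grasp_force: 44.2
```

```bash
python3 -c "
from h import *
st();plan([(case(-.0815,-.088,.037),88.2,0)])"
```

```text
t 2.52 grasp [0.4248 0.0522 0.0386] z [ 0.  0. -1.] y [0.027 1.    0.   ] F [-5.7  0.4  4.4] w 0.161 gf 44.2
t [-0.0003 -0.0402  0.0016] a [0.  0.  0.3] rows 0.6
```

Request:
{"op": "arm_command", "data": {"motion": [{"tx": 0,"ty": -0.01,"tz": 0,"ax": 0,"ay": 0,"az": 0},{"tx": 0,"ty": -0.022,"tz": 0,"ax": 0,"ay": 0,"az": 0},{"tx": 0,"ty": -0.034,"tz": 0,"ax": 0,"ay": 0,"az": 0},{"tx": 0,"ty": -0.041,"tz": 0,"ax": 0,"ay": 0,"az": 0},{"tx": 0,"ty": -0.041,"tz": 0,"ax": 0,"ay": 0,"az": 0}]}}

```text
t: 3.15
eef_pos: [0.4236, 0.0121, 0.1936]
tcp_rot: [0.044, 3.141, 0.004]
force: [-3.0, 15.6, 7.0]
grip_width: 0.158
grasp_force: 44.1
```

Request:
{"op": "arm_command", "data": {"motion": [{"tx": 0,"ty": 0,"tz": 0,"ax": 0,"ay": 0,"az": 0},{"tx": 0,"ty": 0,"tz": 0,"ax": 0,"ay": 0,"az": 0}]}}

```text
t: 3.4
eef_pos: [0.4236, 0.0122, 0.1936]
tcp_rot: [0.043, 3.141, 0.003]
force: [-4.0, 14.2, 6.4]
grip_width: 0.157
grasp_force: 44.0
```

```bash
python3 -c "
from h import *
st()"
```

```text
t 3.4 grasp [0.4236 0.0125 0.0386] z [ 0.     0.002 -1.   ] y [0.027 1.    0.002] F [-4.  14.2  6.4] w 0.157 gf 44.0
```

```bash
cat >> h.py <<'E'
def lip(f):
    f=np.deg2rad(f);x,z=-.017,-.034
    return case(-.0565+x*np.cos(f)+z*np.sin(f),.015,.064-x*np.sin(f)+z*np.cos(f))
E
python3 -c "
from h import *
g=st()
plan([(g+[0,0,.08],88.2,0),(case(-.09,.015,.11),88.2,20),(lip(0),88.2,20)])"
```

```text
t 3.4 grasp [0.4236 0.0125 0.0386] z [ 0.     0.002 -1.   ] y [0.027 1.    0.002] F [-4.  14.2  6.4] w 0.157 gf 44.0
t [-0.      0.0005 -0.08  ] a [0.1 0.  0.2] rows 1.3
t [0.0611 0.1026 0.018 ] a [  0. -20.   0.] rows 1.9
t [ 0.0118 -0.0001  0.0808] a [0. 0. 0.] rows 1.3
```

Request:
{"op": "arm_command", "data": {"motion": [{"tx": 0,"ty": 0.001,"tz": 0,"ax": 0,"ay": 0,"az": 0},{"tx": 0,"ty": 0.001,"tz": 0,"ax": 0,"ay": 0,"az": 0},{"tx": 0,"ty": 0.001,"tz": -0.05,"ax": 0,"ay": 0,"az": 0},{"tx": 0,"ty": 0.001,"tz": -0.08,"ax": 0,"ay": 0,"az": 0},{"tx": 0,"ty": 0.001,"tz": -0.08,"ax": 0,"ay": 0,"az": 0}], "claw": 0.45}}

```text
t: 4.03
eef_pos: [0.4246, 0.0118, 0.2752]
tcp_rot: [0.043, 3.134, -0.003]
force: [-0.2, 0.0, -0.7]
grip_width: 0.452
grasp_force: 0.0
```

Request:
{"op": "arm_command", "data": {"motion": [{"tx": 0.03,"ty": 0.05,"tz": 0.009,"ax": 0,"ay": -10,"az": 0},{"tx": 0.0611,"ty": 0.1026,"tz": 0.018,"ax": 0,"ay": -20,"az": 0},{"tx": 0.0611,"ty": 0.1026,"tz": 0.018,"ax": 0,"ay": -20,"az": 0},{"tx": 0.0611,"ty": 0.1026,"tz": 0.018,"ax": 0,"ay": -20,"az": 0}]}}

```text
t: 4.53
eef_pos: [0.366, 0.1161, 0.2547]
tcp_rot: [0.037, 2.792, -0.007]
force: [1.0, -0.9, 0.3]
grip_width: 0.453
grasp_force: 0.0
```

```bash
python3 -c "
from h import *
g=st()
plan([(lip(0),88.2,20)]+[(lip(f),88.2,20-f) for f in (12,24,36,48)])"
```

```text
t 4.53 grasp [0.419  0.1147 0.1091] z [ 0.342 -0.009 -0.94 ] y [ 0.027  1.    -0.   ] F [ 1.  -0.9  0.3] w 0.453 gf 0.0
t [0.0118 0.0007 0.0799] a [0.1 0.  0.3] rows 1.3
t [-0.0274 -0.     -0.0029] a [-0. 12. -0.] rows 1.1
t [-0.0274 -0.     -0.003 ] a [-0. 12. -0.] rows 1.1
t [-0.0274  0.     -0.0029] a [ 0. 12. -0.] rows 1.1
t [-0.0274  0.     -0.0029] a [ 0. 12. -0.] rows 1.1
```

Request:
{"op": "arm_command", "data": {"motion": [{"tx": 0.006,"ty": 0.001,"tz": 0.04,"ax": 0,"ay": 0,"az": 0.3},{"tx": 0.0118,"ty": 0.001,"tz": 0.08,"ax": 0,"ay": 0,"az": 0.3},{"tx": 0.0118,"ty": 0.001,"tz": 0.08,"ax": 0,"ay": 0,"az": 0.3},{"tx": 0.0118,"ty": 0.001,"tz": 0.08,"ax": 0,"ay": 0,"az": 0.3}]}}

```text
t: 5.03
eef_pos: [0.3829, 0.1155, 0.1751]
tcp_rot: [0.049, 2.793, -0.006]
force: [0.6, -6.1, -1.1]
grip_width: 0.455
grasp_force: 0.0
```

Request:
{"op": "arm_command", "data": {"motion": [{"tx": 0,"ty": 0,"tz": 0,"ax": 0,"ay": 0,"az": 0},{"tx": 0,"ty": 0,"tz": 0,"ax": 0,"ay": 0,"az": 0},{"tx": 0,"ty": 0,"tz": 0,"ax": 0,"ay": 0,"az": 0},{"tx": 0,"ty": 0,"tz": 0,"ax": 0,"ay": 0,"az": 0}], "claw": 0, "grip_force": 20}}

```text
t: 5.52
eef_pos: [0.3823, 0.1163, 0.1758]
tcp_rot: [0.046, 2.791, -0.006]
force: [2.4, -8.2, -4.1]
grip_width: 0.281
grasp_force: 26.2
```

```bash
python3 -c "
from h import *
g=st();print(lip(0)-g)
for f in (10,20,30,40,50): plan([(lip(f)-lip(0)+g,88.2,20-f)])"
```

```text
t 5.53 grasp [0.4354 0.1148 0.0302] z [ 0.343 -0.01  -0.939] y [0.033 0.999 0.002] F [ 2.4 -8.2 -4.1] w 0.281 gf 26.2
[-0.00023988 -0.00013181 -0.00020431]
t [-0.023   0.0002 -0.0028] a [ 0.1 10.1 -0.1] rows 0.9
t [-0.0459  0.0003 -0.0016] a [ 0.1 20.1 -0.1] rows 1.9
t [-0.0683  0.0003  0.0035] a [ 0.1 30.1 -0.1] rows 2.8
t [-0.0894  0.0003  0.0125] a [ 0.1 40.1 -0.1] rows 3.7
t [-0.1087  0.0003  0.025 ] a [ 0.1 50.1 -0.1] rows 4.7
```

Request:
{"op": "arm_command", "data": {"motion": [{"tx": -0.023,"ty": 0,"tz": -0.0028,"ax": 0,"ay": 10,"az": 0},{"tx": -0.0459,"ty": 0,"tz": -0.0016,"ax": 0,"ay": 20,"az": 0},{"tx": -0.0683,"ty": 0,"tz": 0.0035,"ax": 0,"ay": 30,"az": 0},{"tx": -0.0894,"ty": 0,"tz": 0.0125,"ax": 0,"ay": 40,"az": 0},{"tx": -0.1087,"ty": 0,"tz": 0.025,"ax": 0,"ay": 50,"az": 0}]}}

```text
t: 6.15
eef_pos: [0.4931, 0.1129, 0.1895]
tcp_rot: [-0.04, -2.612, -0.012]
force: [-2.9, -4.1, -2.4]
grip_width: 0.278
grasp_force: 26.4
```

Request:
{"op": "arm_command", "data": {"motion": [{"tx": 0,"ty": 0,"tz": 0,"ax": 0,"ay": 0,"az": 0},{"tx": 0,"ty": 0,"tz": 0,"ax": 0,"ay": 0,"az": 0}]}}

```text
t: 6.4
eef_pos: [0.4921, 0.1129, 0.1888]
tcp_rot: [-0.041, -2.619, -0.012]
force: [-1.6, -4.4, -2.8]
grip_width: 0.274
grasp_force: 26.4
```

```bash
python3 -c "
from h import *
g=st();print(lip(50)-g,lip(50))
for t in (-20,-10,0,10,20): plan([(g,88.2,t)])"
```

```text
t 6.4 grasp [0.4148 0.1154 0.0545] z [-0.499  0.016 -0.866] y [0.031 1.    0.001] F [-1.6 -4.4 -2.8] w 0.274 gf 26.4
[ 4.59206503e-04 -6.35480084e-05  7.11566472e-04] [0.41524438 0.11532865 0.05516798]
t [0.0268 0.0001 0.0023] a [  0. -10.   0.] rows 0.9
t [0.0529 0.0001 0.0093] a [  0. -20.   0.] rows 1.9
t [0.0774 0.0001 0.0207] a [  0. -30.   0.] rows 2.8
t [0.0995 0.0001 0.0362] a [  0. -40.   0.] rows 3.7
t [1.187e-01 1.000e-04 5.530e-02] a [  0. -50.   0.] rows 4.7
```

Request:
{"op": "arm_command", "data": {"motion": [{"tx": 0,"ty": 0,"tz": 0,"ax": 0,"ay": 0,"az": 0},{"tx": 0,"ty": 0,"tz": 0,"ax": 0,"ay": 0,"az": 0}], "claw": 0.42}}

```text
t: 6.65
eef_pos: [0.4925, 0.1134, 0.1895]
tcp_rot: [-0.041, -2.62, -0.014]
force: [0.5, 0.7, 0.8]
grip_width: 0.418
grasp_force: 0.0
```

Request:
{"op": "arm_command", "data": {"motion": [{"tx": 0.0268,"ty": 0,"tz": 0.0023,"ax": 0,"ay": -10,"az": 0},{"tx": 0.0529,"ty": 0,"tz": 0.0093,"ax": 0,"ay": -20,"az": 0},{"tx": 0.0774,"ty": 0,"tz": 0.0207,"ax": 0,"ay": -30,"az": 0},{"tx": 0.0995,"ty": 0,"tz": 0.0362,"ax": 0,"ay": -40,"az": 0},{"tx": 0.1187,"ty": 0,"tz": 0.0553,"ax": 0,"ay": -50,"az": 0}]}}

```text
t: 7.28
eef_pos: [0.3613, 0.1175, 0.2012]
tcp_rot: [0.045, 2.784, -0.005]
force: [0.7, -0.7, -0.7]
grip_width: 0.418
grasp_force: 0.0
```

Request:
{"op": "arm_command", "data": {"motion": [{"tx": 0,"ty": 0,"tz": 0,"ax": 0,"ay": 0,"az": 0},{"tx": 0,"ty": 0,"tz": 0,"ax": 0,"ay": 0,"az": 0},{"tx": 0,"ty": 0,"tz": 0,"ax": 0,"ay": 0,"az": 0},{"tx": 0,"ty": 0,"tz": 0,"ax": 0,"ay": 0,"az": 0}], "claw": 0, "grip_force": 20}}

```text
t: 7.78
eef_pos: [0.3615, 0.1171, 0.2001]
tcp_rot: [0.046, 2.802, -0.006]
force: [-10.8, -7.3, 1.4]
grip_width: 0.274
grasp_force: 25.1
```

```bash
python3 -c "
from h import *
g=st();print(lip(50)-g,lip(50))
for f in (60,70,80,90,100): plan([(lip(f)-lip(50)+g,88.2,70-f)])"
```

```text
t 7.78 grasp [0.4131 0.1156 0.054 ] z [ 0.333 -0.01  -0.943] y [0.032 0.999 0.001] F [-10.8  -7.3   1.4] w 0.274 gf 25.1
[ 0.0021558  -0.00024348  0.00117181] [0.41524438 0.11532865 0.05516798]
t [-0.0267  0.0001 -0.0044] a [ 0.   9.5 -0.1] rows 0.9
t [-0.0553  0.0002 -0.0038] a [ 0.  19.5 -0.1] rows 1.8
t [-0.0833  0.0002  0.0017] a [ 0.1 29.5 -0.1] rows 2.8
t [-0.1099  0.0002  0.0119] a [ 0.1 39.5 -0.1] rows 3.7
t [-0.1343  0.0003  0.0267] a [ 0.1 49.5 -0.1] rows 4.6
```

Request:
{"op": "arm_command", "data": {"motion": [{"tx": -0.0277,"ty": 0,"tz": -0.0044,"ax": 0,"ay": 10,"az": 0},{"tx": -0.0553,"ty": 0,"tz": -0.0038,"ax": 0,"ay": 20,"az": 0},{"tx": -0.0833,"ty": 0,"tz": 0.0017,"ax": 0,"ay": 30,"az": 0},{"tx": -0.1099,"ty": 0,"tz": 0.0119,"ax": 0,"ay": 40,"az": 0},{"tx": -0.1343,"ty": 0,"tz": 0.0267,"ax": 0,"ay": 50,"az": 0}]}}

```text
t: 8.4
eef_pos: [0.4979, 0.1126, 0.2216]
tcp_rot: [-0.04, -2.603, -0.013]
force: [-10.4, -4.1, -1.1]
grip_width: 0.277
grasp_force: 25.6
```

Request:
{"op": "arm_command", "data": {"motion": [{"tx": 0,"ty": 0,"tz": 0,"ax": 0,"ay": 0,"az": 0},{"tx": 0,"ty": 0,"tz": 0,"ax": 0,"ay": 0,"az": 0}]}}

```text
t: 8.65
eef_pos: [0.4977, 0.1126, 0.2211]
tcp_rot: [-0.041, -2.612, -0.013]
force: [-4.1, -5.4, -2.1]
grip_width: 0.274
grasp_force: 25.6
```

```bash
python3 -c "
from h import *
g=st();print(lip(100)-g)
grab('side','s1');im=load('side')[0][:,:,::-1];cv2.imwrite('pics/s1c.png',cv2.resize(im[90:240,160:340],None,fx=4,fy=4,interpolation=cv2.INTER_CUBIC))
"
```

```text
t 8.65 grasp [0.4195 0.1152 0.0873] z [-0.505  0.017 -0.863] y [0.031 1.    0.001] F [-4.1 -5.4 -2.1] w 0.274 gf 25.6
[ 2.16372337e-03 -7.29211028e-05 -6.74350273e-04]
```

View pics/s1c.png

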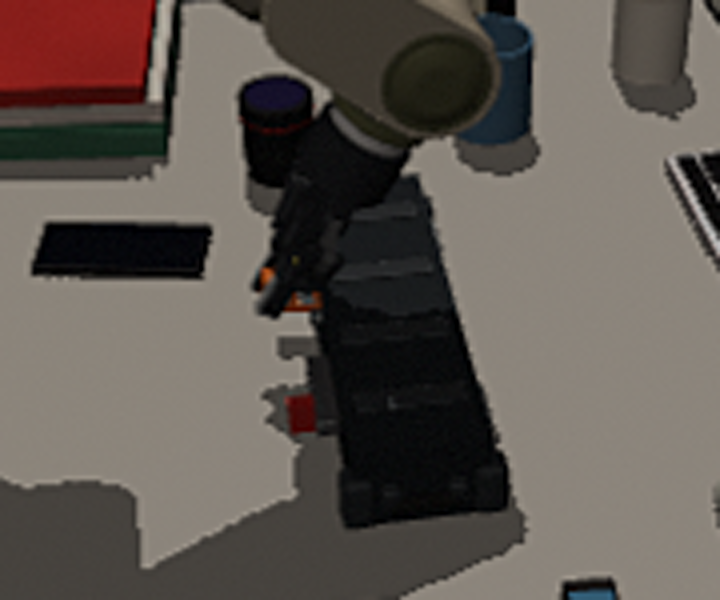

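The view shows the latch out level at (300,290) in the crop, the red thumb piece slid right at (300,412), and the lid still shut. Next I release the latch and go to the tab.

```bash
cat >> h.py <<'E'
def tab(f,out=.003):
    f=np.deg2rad(f);x,z=-.1265-out,.0105
    return case(.052+x*np.cos(f)+z*np.sin(f),.078,.0505-x*np.sin(f)+z*np.cos(f))
E
python3 -c "
from h import *
g=st();r=tool(88.2,-30).apply([0,0,1])
plan([(g-.05*r,88.2,-30),(tab(0)+[-.01,0,.08],88.2,15),(tab(0),88.2,15)])"
```

```text
t 8.7 grasp [0.4195 0.1152 0.0875] z [-0.504  0.017 -0.863] y [0.031 1.    0.001] F [-3.6 -4.7 -2.7] w 0.276 gf 25.6
t [ 0.0011  0.0002 -0.05  ] a [ 0.1 -0.3  0. ] rows 0.8
t [0.1348 0.0628 0.0481] a [ -0. -45.   0.] rows 4.2
t [0.0111 0.0003 0.0798] a [-0.   0.   0.1] rows 1.3
```

Request:
{"op": "arm_command", "data": {"motion": [{"tx": 0,"ty": 0,"tz": 0,"ax": 0,"ay": 0,"az": 0},{"tx": 0,"ty": 0,"tz": 0,"ax": 0,"ay": 0,"az": 0},{"tx": 0,"ty": 0,"tz": -0.05,"ax": 0,"ay": 0,"az": 0},{"tx": 0,"ty": 0,"tz": -0.05,"ax": 0,"ay": 0,"az": 0}], "claw": 0.42}}

```text
t: 9.2
eef_pos: [0.5239, 0.1121, 0.2676]
tcp_rot: [-0.041, -2.624, -0.014]
force: [-0.2, 0.5, -0.3]
grip_width: 0.422
grasp_force: 0.0
```

Request:
{"op": "arm_command", "data": {"motion": [{"tx": 0.135,"ty": 0.0628,"tz": 0.048,"ax": 0,"ay": -45,"az": 0},{"tx": 0.135,"ty": 0.0628,"tz": 0.048,"ax": 0,"ay": -45,"az": 0},{"tx": 0.135,"ty": 0.0628,"tz": 0.048,"ax": 0,"ay": -45,"az": 0},{"tx": 0.135,"ty": 0.0628,"tz": 0.048,"ax": 0,"ay": -45,"az": 0},{"tx": 0.135,"ty": 0.0628,"tz": 0.048,"ax": 0,"ay": -45,"az": 0}]}}

```text
t: 9.82
eef_pos: [0.3826, 0.1797, 0.2908]
tcp_rot: [0.044, 2.877, -0.003]
force: [0.4, -0.5, -0.5]
grip_width: 0.422
grasp_force: 0.0
```

```bash
python3 -c "
from h import *
g=st()
plan([(tab(0),88.2,15)])
im,d,p=grab('wrist','w2');P=cloud(d,p)
hsv=cv2.cvtColor(im,cv2.COLOR_RGB2HSV);m=(hsv[...,0]>=24)&(hsv[...,0]<=34)&(hsv[...,1]>170)&(hsv[...,2]>60)
q=(P[m]-C0)@np.array([[np.cos(YAW),-np.sin(YAW),0],[np.sin(YAW),np.cos(YAW),0],[0,0,1]]);print(np.round(np.nanpercentile(q,[3,50,97],axis=0),4))
"
```

```text
t 9.82 grasp [0.4231 0.1787 0.1412] z [ 0.261 -0.006 -0.965] y [0.031 1.    0.002] F [ 0.4 -0.5 -0.5] w 0.422 gf 0.0
t [ 0.0108 -0.0005  0.08  ] a [0.1 0.1 0. ] rows 1.3
[[-0.0878  0.0679  0.0564]
 [-0.0712  0.0788  0.0683]
 [-0.0536  0.0895  0.0695]]
```

Request:
{"op": "arm_command", "data": {"motion": [{"tx": 0.005,"ty": 0,"tz": 0.04,"ax": 0,"ay": 0,"az": 0},{"tx": 0.0108,"ty": 0,"tz": 0.08,"ax": 0,"ay": 0,"az": 0},{"tx": 0.0108,"ty": 0,"tz": 0.08,"ax": 0,"ay": 0,"az": 0},{"tx": 0.0108,"ty": 0,"tz": 0.08,"ax": 0,"ay": 0,"az": 0}]}}

```text
t: 10.38
eef_pos: [0.394, 0.1792, 0.2114]
tcp_rot: [0.046, 2.879, -0.003]
force: [-0.1, -0.6, 0.7]
grip_width: 0.42
grasp_force: 0.0
```

Request:
{"op": "arm_command", "data": {"motion": [{"tx": 0,"ty": 0,"tz": 0,"ax": 0,"ay": 0,"az": 0},{"tx": 0,"ty": 0,"tz": 0,"ax": 0,"ay": 0,"az": 0},{"tx": 0,"ty": 0,"tz": 0,"ax": 0,"ay": 0,"az": 0},{"tx": 0,"ty": 0,"tz": 0,"ax": 0,"ay": 0,"az": 0}], "claw": 0, "grip_force": 30}}

```text
t: 10.88
eef_pos: [0.394, 0.1788, 0.212]
tcp_rot: [0.046, 2.878, -0.004]
force: [-1.4, -7.4, 4.5]
grip_width: 0.252
grasp_force: 30.8
```

```bash
python3 -c "
from h import *
g=st();print(tab(0)-g);T0=tab(0)
print('A')
for f in (10,20,31,42,53): plan([(tab(f)-T0+g,88.2,15-.3*f)])
s=(tab(53)-T0+g-.155*tool(88.2,15-.3*53).apply([0,0,1]),tool(88.2,15-.3*53))
print('B')
for f in (64,75,86,96,103): plan([(tab(f)-T0+g,88.2,15-.3*f)],s)
"
```

```text
t 10.88 grasp [0.4344 0.1777 0.0624] z [ 0.26  -0.007 -0.965] y [0.032 0.999 0.001] F [-1.4 -7.4  4.5] w 0.252 gf 30.8
[-1.17736432e-03  7.47604845e-05 -1.38031171e-03]
A
t [-0.0179  0.0002 -0.0203] a [ 0.1  3.1 -0. ] rows 0.4
t [-0.0389  0.0002 -0.0383] a [ 0.1  6.1 -0. ] rows 0.9
t [-0.0654  0.0003 -0.0546] a [ 0.1  9.4 -0. ] rows 1.4
t [-0.0948  0.0003 -0.0668] a [ 0.1 12.7 -0. ] rows 1.9
t [-0.1265  0.0003 -0.0742] a [ 0.1 16.  -0. ] rows 2.3
B
t [-0.031  -0.     -0.0113] a [ 0.   3.3 -0. ] rows 0.5
t [-0.0637 -0.     -0.0178] a [0.  6.6 0. ] rows 1.1
t [-0.0973 -0.     -0.019 ] a [ 0.   9.9 -0. ] rows 1.6
t [-0.1278 -0.     -0.0155] a [ 0.  12.9 -0. ] rows 2.1
t [-0.1488 -0.     -0.0105] a [ 0. 15. -0.] rows 2.4
```

Request:
{"op": "arm_command", "data": {"motion": [{"tx": -0.0179,"ty": 0,"tz": -0.0203,"ax": 0,"ay": 3,"az": 0},{"tx": -0.0389,"ty": 0,"tz": -0.0383,"ax": 0,"ay": 6,"az": 0},{"tx": -0.0654,"ty": 0,"tz": -0.0546,"ax": 0,"ay": 9.3,"az": 0},{"tx": -0.0948,"ty": 0,"tz": -0.0668,"ax": 0,"ay": 12.6,"az": 0},{"tx": -0.1265,"ty": 0,"tz": -0.0742,"ax": 0,"ay": 16,"az": 0}]}}

```text
t: 11.5
eef_pos: [0.4969, 0.1754, 0.3163]
tcp_rot: [-0.049, -3.121, -0.002]
force: [4.2, -1.4, -14.4]
grip_width: 0.249
grasp_force: 29.9
```

Request:
{"op": "arm_command", "data": {"motion": [{"tx": 0,"ty": 0,"tz": 0,"ax": 0,"ay": 0,"az": 0}]}}

```text
t: 11.62
eef_pos: [0.4976, 0.1754, 0.317]
tcp_rot: [-0.05, -3.126, -0.003]
force: [-2.9, -2.8, 8.2]
grip_width: 0.25
grasp_force: 33.1
```

```bash
python3 -c "
from h import *
g=st();print(tab(53))
im,d,p=grab('wrist','w3')
"
```

```text
t 11.62 grasp [0.4952 0.1757 0.1621] z [-0.015  0.002 -1.   ] y [0.032 0.999 0.002] F [-2.9 -2.8  8.2] w 0.25 gf 33.1
[0.49310933 0.17591275 0.16024236]
```

View pics/w3.png

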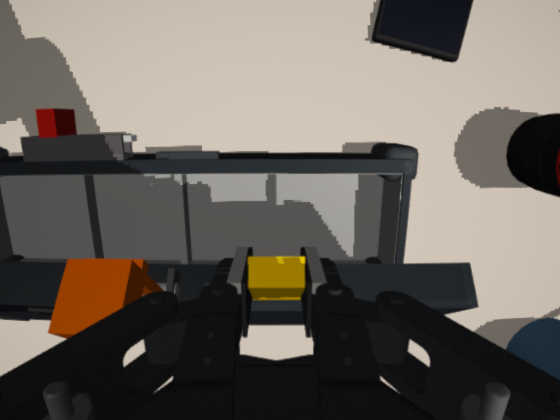

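The tab, at (277,278), is held firmly. The lid is rising, the latch at (100,295) rides along with it, and the foam compartments show beneath.

Request:
{"op": "arm_command", "data": {"motion": [{"tx": -0.031,"ty": 0,"tz": -0.0113,"ax": 0,"ay": 3.3,"az": 0},{"tx": -0.0637,"ty": 0,"tz": -0.0178,"ax": 0,"ay": 6.6,"az": 0},{"tx": -0.0973,"ty": 0,"tz": -0.019,"ax": 0,"ay": 9.9,"az": 0},{"tx": -0.1278,"ty": 0,"tz": -0.0155,"ax": 0,"ay": 12.9,"az": 0},{"tx": -0.1488,"ty": 0,"tz": -0.0105,"ax": 0,"ay": 15,"az": 0}]}}

```text
t: 12.3
eef_pos: [0.646, 0.1707, 0.3235]
tcp_rot: [-0.045, -2.861, -0.008]
force: [-1.8, -1.8, -0.6]
grip_width: 0.249
grasp_force: 32.4
```

Request:
{"op": "arm_command", "data": {"motion": [{"tx": 0,"ty": 0,"tz": 0,"ax": 0,"ay": 0,"az": 0},{"tx": 0,"ty": 0,"tz": 0,"ax": 0,"ay": 0,"az": 0}]}}

```text
t: 12.55
eef_pos: [0.6453, 0.1707, 0.3236]
tcp_rot: [-0.046, -2.864, -0.008]
force: [1.9, -3.1, -0.8]
grip_width: 0.251
grasp_force: 32.6
```

```bash
python3 -c "
from h import *
g=st();print(tab(103),tab(106))
"
```

```text
t 12.55 grasp [0.6029 0.1723 0.1746] z [-0.274  0.01  -0.962] y [0.032 0.999 0.001] F [ 1.9 -3.1 -0.8] w 0.251 gf 32.6
[0.601967   0.17249176 0.17431894] [0.60839007 0.17228991 0.1720892 ]
```

```bash
cat >> h.py <<'E'
def bats(show=True):
    im,d,p=grab('top');P=cloud(d,p);out=[]
    hsv=cv2.cvtColor(im,cv2.COLOR_RGB2HSV)
    m=((P[...,2]>.032)&(P[...,2]<.055)&(P[...,1]<-.12)&(P[...,1]>-.5)&(P[...,0]>.36)&(P[...,0]<.68)).astype(np.uint8)
    n,l,s,c=cv2.connectedComponentsWithStats(m)
    for i in range(1,n):
        if s[i,4]<100: continue
        r=cv2.minAreaRect(P[l==i][:,:2].astype(np.float32));(w,h),a=r[1],r[2]
        short=a if w<h else a+90
        short=(short+180)%180
        yel=((l==i)&(hsv[...,0]>22)&(hsv[...,0]<36)&(hsv[...,1]>130)).sum()
        print('px',np.round(c[i]),'xy',np.round(r[0],4),'wh',np.round(r[1],3),'short',round(short,1),'n',s[i,4],'yellow',yel)
E
python3 -c "
from h import *
bats()
g=st();r=tool(88.2,-15).apply([0,0,1])
G=np.array([.4383,-.2257,.036]);
plan([(g-.07*r,88.2,-15),(np.array([.46,0,.22]),50,0),(G+[0,0,.13],17.7,0),(G,17.7,0)])
"
```

```text
px [369. 200.] xy [ 0.5996 -0.363 ] wh [0.038 0.071] short 63.9 n 245 yellow 0
px [330. 203.] xy [ 0.5898 -0.2322] wh [0.07  0.038] short 175.0 n 241 yellow 0
px [368. 239.] xy [ 0.4704 -0.3587] wh [0.038 0.072] short 7.9 n 252 yellow 0
px [327. 249.] xy [ 0.4392 -0.2253] wh [0.038 0.071] short 17.8 n 248 yellow 0
px [359. 268.] xy [ 0.3764 -0.3303] wh [0.036 0.039] short 7.9 n 123 yellow 27
t 12.6 grasp [0.6028 0.1722 0.1746] z [-0.274  0.01  -0.962] y [0.032 0.999 0.001] F [ 2.  -4.1 -0.4] w 0.248 gf 32.6
t [ 0.0035  0.0003 -0.07  ] a [ 0.1 -0.9 -0. ] rows 1.1
t [ 0.1845 -0.1767  0.0671] a [ -5.  -14.4  38. ] rows 4.2
t [-0.1285 -0.1867  0.0541] a [-0.   0.  32.3] rows 3.7
t [-0.0e+00  1.0e-04  1.3e-01] a [-0.  0. -0.] rows 2.1
```

Request:
{"op": "arm_command", "data": {"motion": [{"tx": 0,"ty": 0,"tz": 0,"ax": 0,"ay": 0,"az": 0},{"tx": 0,"ty": 0,"tz": 0,"ax": 0,"ay": 0,"az": 0},{"tx": 0,"ty": 0,"tz": -0.04,"ax": 0,"ay": 0,"az": 0},{"tx": 0,"ty": 0,"tz": -0.07,"ax": 0,"ay": 0,"az": 0},{"tx": 0,"ty": 0,"tz": -0.07,"ax": 0,"ay": 0,"az": 0}], "claw": 0.42}}

```text
t: 13.22
eef_pos: [0.6649, 0.1704, 0.3924]
tcp_rot: [-0.045, -2.866, -0.01]
force: [0.6, 0.7, -0.3]
grip_width: 0.423
grasp_force: 0.0
```

Request:
{"op": "arm_command", "data": {"motion": [{"tx": 0.188,"ty": -0.1767,"tz": 0.0671,"ax": -5,"ay": -15.2,"az": 38},{"tx": 0.188,"ty": -0.1767,"tz": 0.0671,"ax": -5,"ay": -15.2,"az": 38},{"tx": 0.188,"ty": -0.1767,"tz": 0.0671,"ax": -5,"ay": -15.2,"az": 38},{"tx": 0.188,"ty": -0.1767,"tz": 0.0671,"ax": -5,"ay": -15.2,"az": 38},{"tx": 0.188,"ty": -0.1767,"tz": 0.0671,"ax": -5,"ay": -15.2,"az": 38}], "claw": 0.8}}

```text
t: 13.85
eef_pos: [0.4573, -0.0008, 0.3762]
tcp_rot: [-1.078, -2.945, 0.007]
force: [1.3, 0.1, 0.5]
grip_width: 0.796
grasp_force: 0.0
```

```bash
python3 -c "
from h import *
st();bats();im=grab('top','t2')[0];cv2.imwrite('pics/t2c.png',cv2.resize(im[150:290,165:400,::-1],None,fx=3.3,fy=3.3,interpolation=cv2.INTER_CUBIC))
G=np.array([.4383,-.2257,.035]);
plan([(G+[0,0,.13],17.7,0),(G,17.7,0)])
"
```

```text
t 13.85 grasp [ 0.4562 -0.0011  0.2212] z [-0.007 -0.002 -1.   ] y [ 0.646  0.764 -0.006] F [1.3 0.1 0.5] w 0.796 gf 0.0
px [369. 200.] xy [ 0.5998 -0.3635] wh [0.038 0.071] short 62.2 n 245 yellow 0
px [330. 203.] xy [ 0.5897 -0.2326] wh [0.071 0.037] short 173.2 n 244 yellow 0
px [368. 240.] xy [ 0.4702 -0.3586] wh [0.038 0.073] short 7.9 n 246 yellow 0
px [327. 249.] xy [ 0.4391 -0.2252] wh [0.038 0.071] short 17.7 n 248 yellow 0
px [359. 268.] xy [ 0.3763 -0.3299] wh [0.037 0.039] short 7.3 n 129 yellow 31
t [-0.1298 -0.1849  0.0572] a [-0.4 -0.1 32.2] rows 3.7
t [-1.0e-04 -0.0e+00  1.3e-01] a [ 0. -0. -0.] rows 2.1
```

View pics/t2c.png

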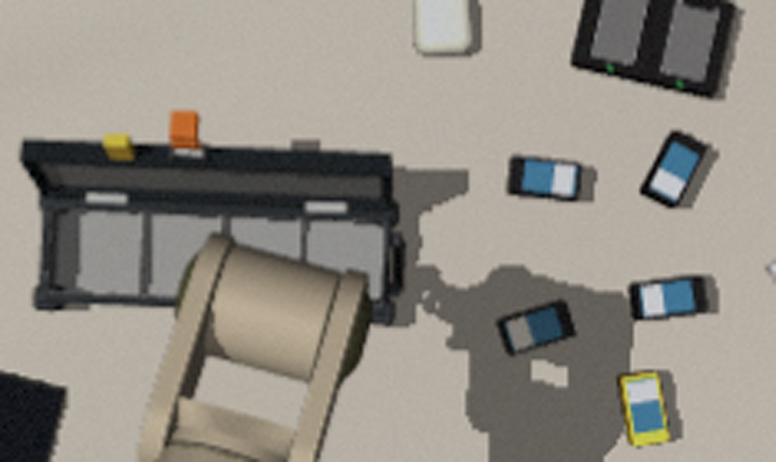

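The lid rests open on its stop, with the tab at (118,147) and the latch at (185,130) behind. The four dark blue/white batteries are at (545,177), (676,170), (668,298) and (537,328). I'll take the nearest one first.

Request:
{"op": "arm_command", "data": {"motion": [{"tx": -0.1298,"ty": -0.185,"tz": 0.057,"ax": -0.4,"ay": 0,"az": 32.2},{"tx": -0.1298,"ty": -0.185,"tz": 0.057,"ax": -0.4,"ay": 0,"az": 32.2},{"tx": -0.1298,"ty": -0.185,"tz": 0.057,"ax": -0.4,"ay": 0,"az": 32.2},{"tx": -0.1298,"ty": -0.185,"tz": 0.057,"ax": -0.4,"ay": 0,"az": 32.2},{"tx": -0.1298,"ty": -0.185,"tz": 0.057,"ax": -0.4,"ay": 0,"az": 32.2}]}}

```text
t: 14.58
eef_pos: [0.4403, -0.2271, 0.3192]
tcp_rot: [-1.854, -2.533, -0.003]
force: [0.2, 1.6, -0.1]
grip_width: 0.802
grasp_force: 0.0
```

```bash
python3 -c "
from h import *
st();im,d,p=grab('wrist','w4');P=cloud(d,p);
m=((P[...,2]>.034)&(P[...,2]<.046)&(np.hypot(P[...,0]-.4383,P[...,1]+.2257)<.06));r=cv2.minAreaRect(P[m][:,:2].astype(np.float32));print(r,m.sum())
plan([(np.array([.4383,-.2257,.034]),17.7,0)])
"
```

```text
t 14.57 grasp [ 0.4401 -0.2266  0.1642] z [-0.001  0.003 -1.   ] y [ 0.953  0.302 -0.   ] F [ 0.2  1.6 -0.1] w 0.802 gf 0.0
((0.4390886425971985, -0.22476325929164886), (0.038074422627687454, 0.07050678133964539), 17.88176727294922) 4498
t [ 0.0002 -0.0022  0.1308] a [ 0.  -0.2 -0. ] rows 2.1
```

Request:
{"op": "arm_command", "data": {"motion": [{"tx": 0.001,"ty": -0.001,"tz": 0.06,"ax": 0,"ay": 0,"az": 0},{"tx": 0.001,"ty": -0.001,"tz": 0.11,"ax": 0,"ay": 0,"az": 0},{"tx": 0.001,"ty": -0.001,"tz": 0.13,"ax": 0,"ay": 0,"az": 0},{"tx": 0.001,"ty": -0.001,"tz": 0.13,"ax": 0,"ay": 0,"az": 0}]}}

```text
t: 15.12
eef_pos: [0.4394, -0.223, 0.19]
tcp_rot: [-1.847, -2.537, -0.003]
force: [-0.7, 0.5, 0.3]
grip_width: 0.801
grasp_force: 0.0
```

Request:
{"op": "arm_command", "data": {"motion": [{"tx": 0,"ty": 0,"tz": 0,"ax": 0,"ay": 0,"az": 0},{"tx": 0,"ty": 0,"tz": 0,"ax": 0,"ay": 0,"az": 0},{"tx": 0,"ty": 0,"tz": 0,"ax": 0,"ay": 0,"az": 0},{"tx": 0,"ty": 0,"tz": 0,"ax": 0,"ay": 0,"az": 0},{"tx": 0,"ty": 0,"tz": 0,"ax": 0,"ay": 0,"az": 0}], "claw": 0, "grip_force": 60}}

```text
t: 15.75
eef_pos: [0.4395, -0.2244, 0.1924]
tcp_rot: [1.85, 2.536, 0.003]
force: [0.3, 1.7, 7.3]
grip_width: 0.424
grasp_force: 61.2
```

```bash
cat >> h.py <<'E'
CY=[.1265,.0405,-.0405,-.1265]
def cell(i,z): return case(0,CY[i],z)
E
python3 -c "
from h import *
g=st();z=g[2]
plan([(g+[0,0,.12],17.7,0),(cell(3,.17),55,0),(cell(3,.12),88.2,0),(cell(3,z+.0065),88.2,0)])
"
```

```text
t 15.75 grasp [ 0.44   -0.2244  0.0374] z [ 0.003  0.    -1.   ] y [0.952 0.305 0.003] F [0.3 1.7 7.3] w 0.424 gf 61.2
t [-0.0002  0.0007 -0.12  ] a [0.2 0.  0.1] rows 1.9
t [ 0.1666  0.1206 -0.0128] a [ -0.1   0.  -37.3] rows 3.5
t [ 0.0001 -0.      0.05  ] a [  0.    0.  -33.2] rows 3.1
t [ 0.     -0.      0.0761] a [-0.  0. -0.] rows 1.2
```

Request:
{"op": "arm_command", "data": {"motion": [{"tx": 0,"ty": 0,"tz": -0.04,"ax": 0,"ay": 0,"az": 0},{"tx": 0,"ty": 0,"tz": -0.08,"ax": 0,"ay": 0,"az": 0},{"tx": 0,"ty": 0,"tz": -0.12,"ax": 0,"ay": 0,"az": 0},{"tx": 0,"ty": 0,"tz": -0.12,"ax": 0,"ay": 0,"az": 0}]}}

```text
t: 16.25
eef_pos: [0.4392, -0.2247, 0.314]
tcp_rot: [1.848, 2.533, 0.002]
force: [0.0, -0.2, -2.3]
grip_width: 0.433
grasp_force: 61.2
```

Request:
{"op": "arm_command", "data": {"motion": [{"tx": 0.1666,"ty": 0.1206,"tz": -0.013,"ax": 0,"ay": 0,"az": -37},{"tx": 0.1666,"ty": 0.1206,"tz": -0.013,"ax": 0,"ay": 0,"az": -37},{"tx": 0.1666,"ty": 0.1206,"tz": -0.013,"ax": 0,"ay": 0,"az": -37},{"tx": 0.1666,"ty": 0.1206,"tz": -0.013,"ax": 0,"ay": 0,"az": -37},{"tx": 0.1666,"ty": 0.1206,"tz": -0.013,"ax": 0,"ay": 0,"az": -37}]}}

```text
t: 16.88
eef_pos: [0.5029, -0.0281, 0.3234]
tcp_rot: [-0.948, -2.994, -0.002]
force: [0.7, -1.6, -1.7]
grip_width: 0.433
grasp_force: 61.1
```

Request:
{"op": "arm_command", "data": {"motion": [{"tx": 0,"ty": 0,"tz": 0.03,"ax": 0,"ay": 0,"az": -33.4},{"tx": 0,"ty": 0,"tz": 0.03,"ax": 0,"ay": 0,"az": -33.4},{"tx": 0,"ty": 0,"tz": 0.03,"ax": 0,"ay": 0,"az": -33.4},{"tx": 0,"ty": 0,"tz": 0.03,"ax": 0,"ay": 0,"az": -33.4},{"tx": 0,"ty": 0,"tz": 0.03,"ax": 0,"ay": 0,"az": -33.4}]}}

```text
t: 17.5
eef_pos: [0.5028, -0.0297, 0.2941]
tcp_rot: [-0.058, -3.141, -0.002]
force: [0.2, -0.2, -0.5]
grip_width: 0.435
grasp_force: 61.1
```

```bash
python3 -c "
from h import *
g=st();grab('wrist','w5');bats()
plan([(cell(3,.045),88.2,0)])
"
```

```text
t 17.5 grasp [ 0.5028 -0.0295  0.1391] z [ 0.     0.002 -1.   ] y [0.037 0.999 0.002] F [ 0.2 -0.2 -0.5] w 0.435 gf 61.1
px [369. 200.] xy [ 0.6002 -0.3631] wh [0.038 0.07 ] short 63.1 n 245 yellow 0
px [330. 203.] xy [ 0.5901 -0.2326] wh [0.07  0.038] short 175.1 n 237 yellow 0
px [368. 240.] xy [ 0.4702 -0.3587] wh [0.038 0.073] short 7.5 n 248 yellow 0
px [359. 268.] xy [ 0.3757 -0.3306] wh [0.038 0.038] short 10.7 n 129 yellow 28
t [-0.0013  0.0003  0.0942] a [ 0.1  0.  -0.2] rows 1.5
```

View pics/w5.png

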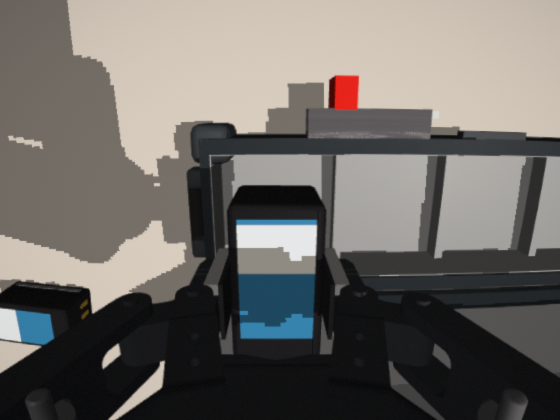

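The battery is held straight above the rightmost compartment, centred near (277,265). I'll measure its overhang before lowering it.

```bash
cat >> h.py <<'E'
def held():
    im,d,p=load('wrist');P=cloud(d,p);g=np.array(p['T'])[:3,3]
    m=np.zeros(d.shape,bool);m[190:352,238:318]=1;m&=np.isfinite(P[...,2])
    zt=np.nanpercentile(P[m][:,2],60);m&=abs(P[...,2]-zt)<.004
    q=P[m];q=(q-C0)@np.array([[np.cos(YAW),-np.sin(YAW),0],[np.sin(YAW),np.cos(YAW),0],[0,0,1]]);print('held top z',zt,'case x',np.percentile(q[:,0],[1,99]),'y',np.percentile(q[:,1],[1,99]))
E
python3 -c "
from h import *
held();st()"
```

```text
held top z 0.1429918064364278 case x [-0.03499026  0.02864217] y [-0.14154633 -0.11010751]
t 17.6 grasp [ 0.503  -0.0292  0.1392] z [ 0.     0.001 -1.   ] y [0.035 0.999 0.001] F [-0.2 -0.5 -1.9] w 0.43 gf 61.1
```

Request:
{"op": "arm_command", "data": {"motion": [{"tx": -0.001,"ty": 0,"tz": 0.05,"ax": 0,"ay": 0,"az": 0},{"tx": -0.001,"ty": 0,"tz": 0.08,"ax": 0,"ay": 0,"az": 0},{"tx": -0.001,"ty": 0,"tz": 0.092,"ax": 0,"ay": 0,"az": 0},{"tx": -0.001,"ty": 0,"tz": 0.097,"ax": 0,"ay": 0,"az": 0},{"tx": -0.001,"ty": 0,"tz": 0.097,"ax": 0,"ay": 0,"az": 0}]}}

```text
t: 18.23
eef_pos: [0.5045, -0.0291, 0.1986]
tcp_rot: [0.051, 3.138, 0.001]
force: [-0.1, 1.0, -2.3]
grip_width: 0.429
grasp_force: 61.2
```

```bash
python3 -c "
from h import *
st();bats()"
```

```text
t 18.23 grasp [ 0.5049 -0.029   0.0436] z [ 0.003  0.001 -1.   ] y [0.033 0.999 0.001] F [-0.1  1.  -2.3] w 0.429 gf 61.2
px [369. 200.] xy [ 0.5999 -0.363 ] wh [0.038 0.071] short 63.6 n 248 yellow 0
px [330. 203.] xy [ 0.59   -0.2325] wh [0.07  0.038] short 173.4 n 239 yellow 0
px [368. 240.] xy [ 0.4702 -0.3584] wh [0.038 0.071] short 7.9 n 251 yellow 0
px [359. 268.] xy [ 0.3757 -0.3306] wh [0.036 0.039] short 8.4 n 125 yellow 30
```

Request:
{"op": "arm_command", "data": {"motion": [{"tx": 0,"ty": 0,"tz": 0.0025,"ax": 0,"ay": 0,"az": 0},{"tx": 0,"ty": 0,"tz": 0.0025,"ax": 0,"ay": 0,"az": 0}]}}

```text
t: 18.52
eef_pos: [0.5045, -0.0291, 0.1984]
tcp_rot: [0.05, 3.138, 0.001]
force: [-12.9, 2.1, 35.6]
grip_width: 0.428
grasp_force: 65.6
```

Request:
{"op": "arm_command", "data": {"motion": [{"tx": 0,"ty": 0,"tz": 0,"ax": 0,"ay": 0,"az": 0},{"tx": 0,"ty": 0,"tz": 0,"ax": 0,"ay": 0,"az": 0},{"tx": 0,"ty": 0,"tz": -0.05,"ax": 0,"ay": 0,"az": 0},{"tx": 0,"ty": 0,"tz": -0.11,"ax": 0,"ay": 0,"az": 0},{"tx": 0,"ty": 0,"tz": -0.12,"ax": 0,"ay": 0,"az": 0}], "claw": 0.54}}

```text
t: 19.15
eef_pos: [0.5045, -0.0293, 0.3184]
tcp_rot: [0.05, 3.134, -0.001]
force: [-0.4, -0.2, -0.7]
grip_width: 0.54
grasp_force: 0.0
```

```bash
python3 -c "
from h import *
st()
G=np.array([.5893,-.2328,.034]);
plan([((cell(3,.17)+G+[0,0,.13])/2+[0,0,0.01],40,0),(G+[0,0,.12],-6,0),(G,-6,0)])"
```

```text
t 19.15 grasp [ 0.5056 -0.0294  0.1634] z [ 0.007 -0.001 -1.   ] y [ 0.032  0.999 -0.   ] F [-0.4 -0.2 -0.7] w 0.54 gf 0.0
t [-0.0456 -0.1002 -0.0132] a [ 0.2  0.4 48.2] rows 4.5
t [-0.1054 -0.0328  0.023 ] a [-0.  0. 46.] rows 4.3
t [0.   0.   0.12] a [-0.  0. -0.] rows 1.9
```

Request:
{"op": "arm_command", "data": {"motion": [{"tx": -0.0456,"ty": -0.1002,"tz": -0.013,"ax": 0,"ay": 0.4,"az": 48.2},{"tx": -0.0456,"ty": -0.1002,"tz": -0.013,"ax": 0,"ay": 0.4,"az": 48.2},{"tx": -0.0456,"ty": -0.1002,"tz": -0.013,"ax": 0,"ay": 0.4,"az": 48.2},{"tx": -0.0456,"ty": -0.1002,"tz": -0.013,"ax": 0,"ay": 0.4,"az": 48.2},{"tx": -0.0456,"ty": -0.1002,"tz": -0.013,"ax": 0,"ay": 0.4,"az": 48.2}], "claw": 0.8}}

```text
t: 19.77
eef_pos: [0.5463, -0.131, 0.3264]
tcp_rot: [-1.331, -2.836, -0.003]
force: [0.5, 0.2, -0.2]
grip_width: 0.8
grasp_force: 0.0
```

Request:
{"op": "arm_command", "data": {"motion": [{"tx": -0.1054,"ty": -0.0328,"tz": 0.023,"ax": 0,"ay": 0,"az": 46},{"tx": -0.1054,"ty": -0.0328,"tz": 0.023,"ax": 0,"ay": 0,"az": 46},{"tx": -0.1054,"ty": -0.0328,"tz": 0.023,"ax": 0,"ay": 0,"az": 46},{"tx": -0.1054,"ty": -0.0328,"tz": 0.023,"ax": 0,"ay": 0,"az": 46},{"tx": -0.1054,"ty": -0.0328,"tz": 0.023,"ax": 0,"ay": 0,"az": 46}]}}

```text
t: 20.4
eef_pos: [0.5888, -0.2327, 0.3024]
tcp_rot: [-2.332, -2.091, 0.003]
force: [-0.0, 0.3, 0.9]
grip_width: 0.799
grasp_force: 0.0
```

```bash
cat >> h.py <<'E'
def near(x,y,name=None):
    im,d,p=grab('wrist',name);P=cloud(d,p)
    m=((P[...,2]>.034)&(P[...,2]<.046)&(np.hypot(P[...,0]-x,P[...,1]-y)<.06));r=cv2.minAreaRect(P[m][:,:2].astype(np.float32));print(r,m.sum())
E
python3 -c "
from h import *
st();near(.5893,-.2328)
plan([(np.array([.5893,-.2328,.034]),-6,0)])"
```

```text
t 20.4 grasp [ 0.5876 -0.2319  0.1474] z [-0.007  0.006 -1.   ] y [ 0.994 -0.109 -0.008] F [-0.   0.3  0.9] w 0.799 gf 0.0
((0.5901025533676147, -0.23278211057186127), (0.07104406505823135, 0.03809841349720955), 83.41081237792969) 5057
t [-0.0006  0.0014  0.1135] a [-0.4 -0.3 -0.3] rows 1.8
```

Request:
{"op": "arm_command", "data": {"motion": [{"tx": 0,"ty": 0.002,"tz": 0.06,"ax": -0.4,"ay": -0.3,"az": 0},{"tx": 0,"ty": 0.002,"tz": 0.1,"ax": -0.4,"ay": -0.3,"az": 0},{"tx": 0,"ty": 0.002,"tz": 0.1125,"ax": -0.4,"ay": -0.3,"az": 0},{"tx": 0,"ty": 0.002,"tz": 0.1125,"ax": -0.4,"ay": -0.3,"az": 0}]}}

```text
t: 20.95
eef_pos: [0.5903, -0.2324, 0.1915]
tcp_rot: [2.334, 2.101, -0.001]
force: [0.1, -0.6, 1.3]
grip_width: 0.802
grasp_force: 0.0
```

Request:
{"op": "arm_command", "data": {"motion": [{"tx": 0,"ty": 0,"tz": 0,"ax": 0,"ay": 0,"az": 0},{"tx": 0,"ty": 0,"tz": 0,"ax": 0,"ay": 0,"az": 0},{"tx": 0,"ty": 0,"tz": 0,"ax": 0,"ay": 0,"az": 0},{"tx": 0,"ty": 0,"tz": 0,"ax": 0,"ay": 0,"az": 0},{"tx": 0,"ty": 0,"tz": 0,"ax": 0,"ay": 0,"az": 0}], "claw": 0}}

```text
t: 21.58
eef_pos: [0.5906, -0.2325, 0.1934]
tcp_rot: [2.332, 2.098, 0.001]
force: [-0.8, 0.2, 6.4]
grip_width: 0.428
grasp_force: 62.3
```

Request:
{"op": "arm_command", "data": {"motion": [{"tx": 0,"ty": 0,"tz": -0.04,"ax": 0,"ay": 0,"az": 0},{"tx": 0,"ty": 0,"tz": -0.09,"ax": 0,"ay": 0,"az": 0},{"tx": 0,"ty": 0,"tz": -0.14,"ax": 0,"ay": 0,"az": 0},{"tx": 0,"ty": 0,"tz": -0.14,"ax": 0,"ay": 0,"az": 0}]}}

```text
t: 22.08
eef_pos: [0.5903, -0.2321, 0.3362]
tcp_rot: [2.328, 2.095, 0.003]
force: [0.2, -0.1, -2.3]
grip_width: 0.43
grasp_force: 61.4
```

```bash
python3 -c "
from h import *
g=st()
plan([((cell(2,.17)+g)/2+[-.02,0,0.01],41,0),(cell(2,.14),88.2,0)])"
```

```text
t 22.07 grasp [ 0.5915 -0.233   0.1812] z [ 0.008 -0.006 -1.   ] y [ 0.994 -0.105  0.008] F [ 0.2 -0.1 -2.3] w 0.43 gf 61.4
t [ 0.1368 -0.0758 -0.0058] a [  0.3   0.5 -47. ] rows 4.4
t [0.124  0.0782 0.0457] a [  0.    0.  -47.2] rows 4.4
```

Request:
{"op": "arm_command", "data": {"motion": [{"tx": 0.1368,"ty": -0.0758,"tz": -0.006,"ax": 0.3,"ay": 0.5,"az": -47},{"tx": 0.1368,"ty": -0.0758,"tz": -0.006,"ax": 0.3,"ay": 0.5,"az": -47},{"tx": 0.1368,"ty": -0.0758,"tz": -0.006,"ax": 0.3,"ay": 0.5,"az": -47},{"tx": 0.1368,"ty": -0.0758,"tz": -0.006,"ax": 0.3,"ay": 0.5,"az": -47},{"tx": 0.1368,"ty": -0.0758,"tz": -0.006,"ax": 0.3,"ay": 0.5,"az": -47}]}}

```text
t: 22.7
eef_pos: [0.5287, -0.0875, 0.3363]
tcp_rot: [-1.293, -2.852, -0.003]
force: [-0.0, 0.2, -1.0]
grip_width: 0.43
grasp_force: 61.5
```

Request:
{"op": "arm_command", "data": {"motion": [{"tx": 0.124,"ty": 0.0782,"tz": 0.046,"ax": 0,"ay": 0,"az": -47.2},{"tx": 0.124,"ty": 0.0782,"tz": 0.046,"ax": 0,"ay": 0,"az": -47.2},{"tx": 0.124,"ty": 0.0782,"tz": 0.046,"ax": 0,"ay": 0,"az": -47.2},{"tx": 0.124,"ty": 0.0782,"tz": 0.046,"ax": 0,"ay": 0,"az": -47.2},{"tx": 0.124,"ty": 0.0782,"tz": 0.046,"ax": 0,"ay": 0,"az": -47.2}]}}

```text
t: 23.32
eef_pos: [0.5061, 0.0576, 0.2911]
tcp_rot: [-0.043, -3.133, -0.008]
force: [0.0, -0.2, -2.9]
grip_width: 0.427
grasp_force: 61.5
```

```bash
python3 -c "
from h import *
g=st();grab('wrist','w6');held();print(g)
plan([(cell(2,.0435),88.2,0)]);bats()"
```

```text
t 23.32 grasp [0.5047 0.0584 0.1361] z [-0.009  0.005 -1.   ] y [0.027 1.    0.005] F [ 0.  -0.2 -2.9] w 0.427 gf 61.5
held top z 0.1391274416838865 case x [-0.03654299  0.02807307] y [-0.05364872 -0.02195271]
[0.50473426 0.05838719 0.13608115]
t [-0.0016 -0.0009  0.0927] a [ 0.3 -0.5  0.3] rows 1.5
px [369. 200.] xy [ 0.6    -0.3637] wh [0.038 0.071] short 62.7 n 242 yellow 0
px [368. 239.] xy [ 0.4702 -0.3585] wh [0.038 0.072] short 7.5 n 250 yellow 0
px [359. 268.] xy [ 0.3757 -0.3303] wh [0.037 0.037] short 10.8 n 128 yellow 29
```

Request:
{"op": "arm_command", "data": {"motion": [{"tx": -0.0015,"ty": -0.001,"tz": 0.05,"ax": 0.3,"ay": -0.5,"az": 0.2},{"tx": -0.0015,"ty": -0.001,"tz": 0.08,"ax": 0.3,"ay": -0.5,"az": 0.2},{"tx": -0.0015,"ty": -0.001,"tz": 0.09,"ax": 0.3,"ay": -0.5,"az": 0.2},{"tx": -0.0015,"ty": -0.001,"tz": 0.0925,"ax": 0.3,"ay": -0.5,"az": 0.2},{"tx": -0.0015,"ty": -0.001,"tz": 0.0925,"ax": 0.3,"ay": -0.5,"az": 0.2}]}}

```text
t: 24.05
eef_pos: [0.5077, 0.0564, 0.2005]
tcp_rot: [0.056, 3.137, -0.001]
force: [-0.2, 0.6, -2.8]
grip_width: 0.43
grasp_force: 61.5
```

```bash
python3 -c "
from h import *
st()"
```

```text
t 24.05 grasp [0.5082 0.0563 0.0455] z [ 0.004 -0.001 -1.   ] y [ 0.036  0.999 -0.001] F [-0.2  0.6 -2.8] w 0.43 gf 61.5
```

Request:
{"op": "arm_command", "data": {"motion": [{"tx": 0,"ty": 0,"tz": 0.0015,"ax": 0,"ay": 0,"az": 0},{"tx": 0,"ty": 0,"tz": 0.0015,"ax": 0,"ay": 0,"az": 0}]}}

```text
t: 24.3
eef_pos: [0.5077, 0.0564, 0.1994]
tcp_rot: [0.056, 3.137, -0.001]
force: [-0.8, -0.1, 3.5]
grip_width: 0.427
grasp_force: 62.4
```

Request:
{"op": "arm_command", "data": {"motion": [{"tx": 0,"ty": 0,"tz": 0,"ax": 0,"ay": 0,"az": 0},{"tx": 0,"ty": 0,"tz": 0,"ax": 0,"ay": 0,"az": 0},{"tx": 0,"ty": 0,"tz": -0.05,"ax": 0,"ay": 0,"az": 0},{"tx": 0,"ty": 0,"tz": -0.11,"ax": 0,"ay": 0,"az": 0},{"tx": 0,"ty": 0,"tz": -0.12,"ax": 0,"ay": 0,"az": 0}], "claw": 0.54}}

```text
t: 24.92
eef_pos: [0.5075, 0.0566, 0.3218]
tcp_rot: [0.055, 3.132, -0.002]
force: [-0.6, -0.8, 0.4]
grip_width: 0.541
grasp_force: 0.0
```

```bash
python3 -c "
from h import *
st();bats()
G=np.array([.4695,-.3587,.034]);
plan([((cell(2,.17)+G+[0,0,.13])/2+[-.02,0,0.01],48,0),(G+[0,0,.12],7.8,0)])"
```

```text
t 24.93 grasp [0.5089 0.0564 0.1668] z [ 0.009 -0.001 -1.   ] y [ 0.035  0.999 -0.001] F [-0.6 -0.8  0.4] w 0.541 gf 0.0
px [369. 200.] xy [ 0.6001 -0.3633] wh [0.038 0.07 ] short 64.6 n 245 yellow 0
px [368. 239.] xy [ 0.4702 -0.3585] wh [0.038 0.072] short 8.3 n 249 yellow 0
px [359. 268.] xy [ 0.3759 -0.3305] wh [0.037 0.038] short 8.2 n 127 yellow 30
t [ 0.0317 -0.2087 -0.0112] a [ 0.1  0.4 40. ] rows 3.7
t [-0.1401 -0.1535  0.023 ] a [ 0.   0.  40.2] rows 3.8
```

Request:
{"op": "arm_command", "data": {"motion": [{"tx": 0.0317,"ty": -0.2087,"tz": -0.011,"ax": 0,"ay": 0.4,"az": 40},{"tx": 0.0317,"ty": -0.2087,"tz": -0.011,"ax": 0,"ay": 0.4,"az": 40},{"tx": 0.0317,"ty": -0.2087,"tz": -0.011,"ax": 0,"ay": 0.4,"az": 40},{"tx": 0.0317,"ty": -0.2087,"tz": -0.011,"ax": 0,"ay": 0.4,"az": 40},{"tx": 0.0317,"ty": -0.2087,"tz": -0.011,"ax": 0,"ay": 0.4,"az": 40}], "claw": 0.8}}

```text
t: 25.6
eef_pos: [0.4676, -0.1521, 0.3277]
tcp_rot: [-1.128, -2.925, -0.001]
force: [-0.1, -0.2, 0.0]
grip_width: 0.802
grasp_force: 0.0
```

Request:
{"op": "arm_command", "data": {"motion": [{"tx": -0.14,"ty": -0.1535,"tz": 0.023,"ax": 0,"ay": 0,"az": 40.2},{"tx": -0.14,"ty": -0.1535,"tz": 0.023,"ax": 0,"ay": 0,"az": 40.2},{"tx": -0.14,"ty": -0.1535,"tz": 0.023,"ax": 0,"ay": 0,"az": 40.2},{"tx": -0.14,"ty": -0.1535,"tz": 0.023,"ax": 0,"ay": 0,"az": 40.2},{"tx": -0.14,"ty": -0.1535,"tz": 0.023,"ax": 0,"ay": 0,"az": 40.2}]}}

```text
t: 26.22
eef_pos: [0.4694, -0.3585, 0.304]
tcp_rot: [-2.059, -2.364, 0.001]
force: [-0.2, -0.2, 0.6]
grip_width: 0.8
grasp_force: 0.0
```

```bash
python3 -c "
from h import *
st();near(.4695,-.3587)
plan([(np.array([.4698,-.3585,.034]),7.8,0)])"
```

```text
t 26.23 grasp [ 0.4685 -0.3579  0.149 ] z [-0.006  0.004 -1.   ] y [ 0.991  0.137 -0.005] F [-0.2 -0.2  0.6] w 0.8 gf 0.0
((0.47041526436805725, -0.35794728994369507), (0.038107842206954956, 0.0706208124756813), 8.2268648147583) 5019
t [-0.0015  0.0007  0.1155] a [-0.3 -0.3  0.2] rows 1.8
```

Request:
{"op": "arm_command", "data": {"motion": [{"tx": -0.001,"ty": 0.001,"tz": 0.06,"ax": -0.3,"ay": -0.3,"az": 0},{"tx": -0.001,"ty": 0.001,"tz": 0.1,"ax": -0.3,"ay": -0.3,"az": 0},{"tx": -0.001,"ty": 0.001,"tz": 0.1145,"ax": -0.3,"ay": -0.3,"az": 0},{"tx": -0.001,"ty": 0.001,"tz": 0.1145,"ax": -0.3,"ay": -0.3,"az": 0}]}}

```text
t: 26.78
eef_pos: [0.4702, -0.3584, 0.1914]
tcp_rot: [2.061, 2.368, -0.001]
force: [0.2, -0.3, 0.7]
grip_width: 0.798
grasp_force: 0.0
```

Request:
{"op": "arm_command", "data": {"motion": [{"tx": 0,"ty": 0,"tz": 0,"ax": 0,"ay": 0,"az": 0},{"tx": 0,"ty": 0,"tz": 0,"ax": 0,"ay": 0,"az": 0},{"tx": 0,"ty": 0,"tz": 0,"ax": 0,"ay": 0,"az": 0},{"tx": 0,"ty": 0,"tz": 0,"ax": 0,"ay": 0,"az": 0},{"tx": 0,"ty": 0,"tz": 0,"ax": 0,"ay": 0,"az": 0}], "claw": 0}}

```text
t: 27.4
eef_pos: [0.4702, -0.3595, 0.193]
tcp_rot: [2.062, 2.363, -0.002]
force: [0.9, 0.9, 6.9]
grip_width: 0.429
grasp_force: 62.1
```

Request:
{"op": "arm_command", "data": {"motion": [{"tx": 0,"ty": 0,"tz": -0.04,"ax": 0,"ay": 0,"az": 0},{"tx": 0,"ty": 0,"tz": -0.09,"ax": 0,"ay": 0,"az": 0},{"tx": 0,"ty": 0,"tz": -0.14,"ax": 0,"ay": 0,"az": 0},{"tx": 0,"ty": 0,"tz": -0.14,"ax": 0,"ay": 0,"az": 0}]}}

```text
t: 27.9
eef_pos: [0.4697, -0.359, 0.3357]
tcp_rot: [2.058, 2.359, -0.003]
force: [-0.1, 0.4, -2.7]
grip_width: 0.431
grasp_force: 61.4
```

```bash
python3 -c "
from h import *
g=st()
plan([((cell(1,.17)+g)/2+[-.01,0,0.01],48,0),(cell(1,.14),88.2,0)])"
```

```text
t 27.9 grasp [ 0.4708 -0.3604  0.1807] z [ 0.007 -0.009 -1.   ] y [0.991 0.135 0.006] F [-0.1  0.4 -2.7] w 0.431 gf 61.4
t [ 0.244   0.0439 -0.0067] a [  0.1   0.6 -40.2] rows 4.0
t [0.145  0.2047 0.0452] a [ -0.    0.  -40.2] rows 4.1
```

Request:
{"op": "arm_command", "data": {"motion": [{"tx": 0.244,"ty": 0.0439,"tz": -0.007,"ax": 0,"ay": 0.6,"az": -40.2},{"tx": 0.244,"ty": 0.0439,"tz": -0.007,"ax": 0,"ay": 0.6,"az": -40.2},{"tx": 0.244,"ty": 0.0439,"tz": -0.007,"ax": 0,"ay": 0.6,"az": -40.2},{"tx": 0.244,"ty": 0.0439,"tz": -0.007,"ax": 0,"ay": 0.6,"az": -40.2},{"tx": 0.244,"ty": 0.0439,"tz": -0.007,"ax": 0,"ay": 0.6,"az": -40.2}]}}

```text
t: 28.52
eef_pos: [0.4797, -0.1078, 0.337]
tcp_rot: [-1.115, -2.929, -0.009]
force: [-0.3, -0.7, -2.5]
grip_width: 0.433
grasp_force: 61.3
```

Request:
{"op": "arm_command", "data": {"motion": [{"tx": 0.145,"ty": 0.2047,"tz": 0.044,"ax": 0,"ay": 0,"az": -40.2},{"tx": 0.145,"ty": 0.2047,"tz": 0.044,"ax": 0,"ay": 0,"az": -40.2},{"tx": 0.145,"ty": 0.2047,"tz": 0.044,"ax": 0,"ay": 0,"az": -40.2},{"tx": 0.145,"ty": 0.2047,"tz": 0.044,"ax": 0,"ay": 0,"az": -40.2},{"tx": 0.145,"ty": 0.2047,"tz": 0.044,"ax": 0,"ay": 0,"az": -40.2}]}}

```text
t: 29.15
eef_pos: [0.509, 0.1408, 0.2935]
tcp_rot: [-0.043, -3.135, -0.011]
force: [0.1, -1.2, -2.0]
grip_width: 0.431
grasp_force: 61.6
```

```bash
python3 -c "
from h import *
g=st();grab('wrist','w7');held();st()
plan([(cell(1,.044),88.2,0)]);bats()"
```

```text
t 29.15 grasp [0.5081 0.1419 0.1385] z [-0.006  0.007 -1.   ] y [0.027 1.    0.007] F [ 0.1 -1.2 -2. ] w 0.431 gf 61.6
held top z 0.14197382038260678 case x [-0.03756184  0.02894136] y [0.0299291 0.061497 ]
t 29.2 grasp [0.5083 0.1405 0.1389] z [-0.005  0.007 -1.   ] y [0.03  1.    0.006] F [-0.5  0.2 -1.8] w 0.431 gf 61.6
t [-0.0009 -0.0022  0.0949] a [ 0.4 -0.3  0.1] rows 1.5
px [369. 200.] xy [ 0.6001 -0.3635] wh [0.037 0.071] short 63.1 n 244 yellow 0
px [359. 268.] xy [ 0.3759 -0.3305] wh [0.036 0.038] short 10.0 n 124 yellow 29
```

Request:
{"op": "arm_command", "data": {"motion": [{"tx": -0.001,"ty": -0.003,"tz": 0.05,"ax": 0.4,"ay": -0.3,"az": 0.1},{"tx": -0.001,"ty": -0.003,"tz": 0.08,"ax": 0.4,"ay": -0.3,"az": 0.1},{"tx": -0.001,"ty": -0.003,"tz": 0.092,"ax": 0.4,"ay": -0.3,"az": 0.1},{"tx": -0.001,"ty": -0.003,"tz": 0.0945,"ax": 0.4,"ay": -0.3,"az": 0.1},{"tx": -0.001,"ty": -0.003,"tz": 0.0945,"ax": 0.4,"ay": -0.3,"az": 0.1}]}}

```text
t: 29.88
eef_pos: [0.5103, 0.1355, 0.2016]
tcp_rot: [0.054, 3.138, -0.001]
force: [-0.1, -0.2, -2.7]
grip_width: 0.429
grasp_force: 61.5
```

```bash
python3 -c "
from h import *
st();plan([(cell(1,.044),88.2,0)])"
```

```text
t 29.88 grasp [0.5108 0.1354 0.0466] z [ 0.004 -0.    -1.   ] y [ 0.034  0.999 -0.   ] F [-0.1 -0.2 -2.7] w 0.429 gf 61.5
t [0.0009 0.0024 0.0026] a [-0.   0.2 -0.2] rows 0.1
```

Request:
{"op": "arm_command", "data": {"motion": [{"tx": 0,"ty": 0.002,"tz": 0.0,"ax": 0,"ay": 0,"az": 0},{"tx": 0,"ty": 0.002,"tz": 0.0024,"ax": 0,"ay": 0,"az": 0},{"tx": 0,"ty": 0.002,"tz": 0.0024,"ax": 0,"ay": 0,"az": 0}]}}

```text
t: 30.25
eef_pos: [0.5101, 0.138, 0.199]
tcp_rot: [0.053, 3.138, -0.0]
force: [-1.8, -0.0, 4.8]
grip_width: 0.432
grasp_force: 62.5
```

Request:
{"op": "arm_command", "data": {"motion": [{"tx": 0,"ty": 0,"tz": 0,"ax": 0,"ay": 0,"az": 0},{"tx": 0,"ty": 0,"tz": 0,"ax": 0,"ay": 0,"az": 0},{"tx": 0,"ty": 0,"tz": -0.05,"ax": 0,"ay": 0,"az": 0},{"tx": 0,"ty": 0,"tz": -0.11,"ax": 0,"ay": 0,"az": 0},{"tx": 0,"ty": 0,"tz": -0.12,"ax": 0,"ay": 0,"az": 0}], "claw": 0.54}}

```text
t: 30.88
eef_pos: [0.5101, 0.138, 0.322]
tcp_rot: [0.053, 3.132, -0.0]
force: [-0.6, 0.1, -1.3]
grip_width: 0.54
grasp_force: 0.0
```

```bash
python3 -c "
from h import *
st();bats()
G=np.array([.5995,-.3637,.034]);
plan([(np.array([.47,-.09,.18]),75,0),(G+[0,0,.12],63.5,0)])"
```

```text
t 30.88 grasp [0.5115 0.1379 0.167 ] z [ 0.009 -0.    -1.   ] y [0.034 0.999 0.   ] F [-0.6  0.1 -1.3] w 0.54 gf 0.0
px [369. 200.] xy [ 0.6002 -0.3629] wh [0.038 0.071] short 63.2 n 244 yellow 0
px [359. 268.] xy [ 0.3759 -0.3304] wh [0.036 0.039] short 11.2 n 128 yellow 29
t [ 0.0322 -0.2292 -0.0142] a [ 0.   0.4 13.1] rows 3.7
t [-0.196  -0.2308  0.0258] a [ 0.  -0.  11.5] rows 4.9
```

Request:
{"op": "arm_command", "data": {"motion": [{"tx": 0.0322,"ty": -0.2292,"tz": -0.014,"ax": 0,"ay": 0.4,"az": 13.1},{"tx": 0.0322,"ty": -0.2292,"tz": -0.014,"ax": 0,"ay": 0.4,"az": 13.1},{"tx": 0.0322,"ty": -0.2292,"tz": -0.014,"ax": 0,"ay": 0.4,"az": 13.1},{"tx": 0.0322,"ty": -0.2292,"tz": -0.014,"ax": 0,"ay": 0.4,"az": 13.1},{"tx": 0.0322,"ty": -0.2292,"tz": -0.014,"ax": 0,"ay": 0.4,"az": 13.1}], "claw": 0.8}}

```text
t: 31.55
eef_pos: [0.4693, -0.0924, 0.3311]
tcp_rot: [-0.416, -3.107, -0.0]
force: [0.7, 0.9, 0.3]
grip_width: 0.794
grasp_force: 0.0
```

Request:
{"op": "arm_command", "data": {"motion": [{"tx": -0.196,"ty": -0.2308,"tz": 0.026,"ax": 0,"ay": 0,"az": 11.5},{"tx": -0.196,"ty": -0.2308,"tz": 0.026,"ax": 0,"ay": 0,"az": 11.5},{"tx": -0.196,"ty": -0.2308,"tz": 0.026,"ax": 0,"ay": 0,"az": 11.5},{"tx": -0.196,"ty": -0.2308,"tz": 0.026,"ax": 0,"ay": 0,"az": 11.5},{"tx": -0.196,"ty": -0.2308,"tz": 0.026,"ax": 0,"ay": 0,"az": 11.5}]}}

```text
t: 32.17
eef_pos: [0.6002, -0.3647, 0.3033]
tcp_rot: [-0.719, -3.051, -0.001]
force: [0.1, -0.5, -0.1]
grip_width: 0.802
grasp_force: 0.0
```

```bash
python3 -c "
from h import *
st();near(.5995,-.3637)
plan([(np.array([.5998,-.3633,.034]),63.5,0)])"
```

```text
t 32.17 grasp [ 0.5991 -0.3644  0.1483] z [-0.007  0.002 -1.   ] y [ 0.446  0.895 -0.001] F [ 0.1 -0.5 -0.1] w 0.802 gf 0.0
((0.5998982191085815, -0.3632313013076782), (0.03789626434445381, 0.0707147866487503), 62.64923095703125) 5047
t [0.0028 0.0055 0.1119] a [-0.1 -0.4 -0.2] rows 1.8
```

Request:
{"op": "arm_command", "data": {"motion": [{"tx": 0.001,"ty": 0.0015,"tz": 0.06,"ax": 0,"ay": -0.4,"az": 0},{"tx": 0.001,"ty": 0.0015,"tz": 0.1,"ax": 0,"ay": -0.4,"az": 0},{"tx": 0.001,"ty": 0.0015,"tz": 0.1135,"ax": 0,"ay": -0.4,"az": 0},{"tx": 0.001,"ty": 0.0015,"tz": 0.1135,"ax": 0,"ay": -0.4,"az": 0}]}}

```text
t: 32.72
eef_pos: [0.5986, -0.3614, 0.1916]
tcp_rot: [0.72, 3.057, -0.003]
force: [0.9, 0.2, 0.2]
grip_width: 0.802
grasp_force: 0.0
```

Request:
{"op": "arm_command", "data": {"motion": [{"tx": 0,"ty": 0,"tz": 0,"ax": 0,"ay": 0,"az": 0},{"tx": 0,"ty": 0,"tz": 0,"ax": 0,"ay": 0,"az": 0},{"tx": 0,"ty": 0,"tz": 0,"ax": 0,"ay": 0,"az": 0},{"tx": 0,"ty": 0,"tz": 0,"ax": 0,"ay": 0,"az": 0},{"tx": 0,"ty": 0,"tz": 0,"ax": 0,"ay": 0,"az": 0}], "claw": 0}}

```text
t: 33.35
eef_pos: [0.5986, -0.3622, 0.1941]
tcp_rot: [0.72, 3.053, -0.006]
force: [0.3, 0.2, 5.3]
grip_width: 0.423
grasp_force: 62.5
```

Request:
{"op": "arm_command", "data": {"motion": [{"tx": 0,"ty": 0,"tz": -0.04,"ax": 0,"ay": 0,"az": 0},{"tx": 0,"ty": 0,"tz": -0.09,"ax": 0,"ay": 0,"az": 0},{"tx": 0,"ty": 0,"tz": -0.14,"ax": 0,"ay": 0,"az": 0},{"tx": 0,"ty": 0,"tz": -0.14,"ax": 0,"ay": 0,"az": 0}]}}

```text
t: 33.85
eef_pos: [0.5982, -0.3616, 0.3372]
tcp_rot: [0.719, 3.049, -0.01]
force: [0.1, 0.0, -2.7]
grip_width: 0.428
grasp_force: 61.6
```

```bash
python3 -c "
from h import *
g=st()
plan([(np.array([.47,-.11,.18]),75,0),(np.array([.49,.1,.18]),80,0),(cell(0,.14),88.2,0)])"
```

```text
t 33.85 grasp [ 0.5994 -0.3629  0.1822] z [ 0.008 -0.008 -1.   ] y [ 0.447  0.895 -0.004] F [ 0.1  0.  -2.7] w 0.428 gf 61.6
t [ 0.2271  0.1678 -0.0009] a [ -0.3   0.6 -11.5] rows 4.5
t [3.51e-02 2.08e-01 1.00e-04] a [ 0. -0. -5.] rows 3.4
t [-0.0002  0.1258  0.04  ] a [ 0.  -0.  -8.2] rows 2.1
```

Request:
{"op": "arm_command", "data": {"motion": [{"tx": 0.2271,"ty": 0.1678,"tz": -0.001,"ax": -0.3,"ay": 0.6,"az": -11.5},{"tx": 0.2271,"ty": 0.1678,"tz": -0.001,"ax": -0.3,"ay": 0.6,"az": -11.5},{"tx": 0.2271,"ty": 0.1678,"tz": -0.001,"ax": -0.3,"ay": 0.6,"az": -11.5},{"tx": 0.2271,"ty": 0.1678,"tz": -0.001,"ax": -0.3,"ay": 0.6,"az": -11.5},{"tx": 0.2271,"ty": 0.1678,"tz": -0.001,"ax": -0.3,"ay": 0.6,"az": -11.5}]}}

```text
t: 34.48
eef_pos: [0.4682, -0.1076, 0.3314]
tcp_rot: [-0.408, -3.105, -0.009]
force: [0.1, -0.6, -1.1]
grip_width: 0.43
grasp_force: 61.4
```

Request:
{"op": "arm_command", "data": {"motion": [{"tx": 0.035,"ty": 0.208,"tz": 0,"ax": 0,"ay": 0,"az": -5},{"tx": 0.035,"ty": 0.208,"tz": 0,"ax": 0,"ay": 0,"az": -5},{"tx": 0.035,"ty": 0.208,"tz": 0,"ax": 0,"ay": 0,"az": -5},{"tx": 0.035,"ty": 0.208,"tz": 0,"ax": 0,"ay": 0,"az": -5},{"tx": 0.035,"ty": 0.208,"tz": 0,"ax": 0,"ay": 0,"az": -5}]}}

```text
t: 35.1
eef_pos: [0.4896, 0.1012, 0.3325]
tcp_rot: [-0.27, -3.121, -0.008]
force: [0.8, 1.1, -2.0]
grip_width: 0.429
grasp_force: 61.5
```

Request:
{"op": "arm_command", "data": {"motion": [{"tx": 0,"ty": 0.06,"tz": 0.02,"ax": 0,"ay": 0,"az": -8.2},{"tx": 0,"ty": 0.1258,"tz": 0.04,"ax": 0,"ay": 0,"az": -8.2},{"tx": 0,"ty": 0.1258,"tz": 0.04,"ax": 0,"ay": 0,"az": -8.2},{"tx": 0,"ty": 0.1258,"tz": 0.04,"ax": 0,"ay": 0,"az": -8.2},{"tx": 0,"ty": 0.1258,"tz": 0.04,"ax": 0,"ay": 0,"az": -8.2}]}}

```text
t: 35.72
eef_pos: [0.5119, 0.2225, 0.2943]
tcp_rot: [-0.053, -3.135, -0.009]
force: [0.7, 0.2, -2.3]
grip_width: 0.432
grasp_force: 61.6
```

```bash
python3 -c "
from h import *
g=st();grab('wrist','w8');held();st()
plan([(cell(0,.044),88.2,0)])"
```

```text
t 35.73 grasp [0.511  0.2234 0.1393] z [-0.006  0.006 -1.   ] y [0.034 0.999 0.006] F [ 0.7  0.2 -2.3] w 0.432 gf 61.6
held top z 0.14161522541126287 case x [-0.03499118  0.03011988] y [0.11130503 0.14318826]
t 35.77 grasp [0.511  0.2235 0.1394] z [-0.006  0.006 -1.   ] y [0.034 0.999 0.006] F [-0.6  0.4 -2. ] w 0.428 gf 61.6
t [-0.0008  0.0007  0.0954] a [ 0.3 -0.4 -0.1] rows 1.5
```

Request:
{"op": "arm_command", "data": {"motion": [{"tx": -0.001,"ty": 0.0005,"tz": 0.05,"ax": 0.3,"ay": -0.4,"az": 0},{"tx": -0.001,"ty": 0.0005,"tz": 0.08,"ax": 0.3,"ay": -0.4,"az": 0},{"tx": -0.001,"ty": 0.0005,"tz": 0.092,"ax": 0.3,"ay": -0.4,"az": 0},{"tx": -0.001,"ty": 0.0005,"tz": 0.0945,"ax": 0.3,"ay": -0.4,"az": 0},{"tx": -0.001,"ty": 0.0005,"tz": 0.0945,"ax": 0.3,"ay": -0.4,"az": 0}]}}

```text
t: 36.4
eef_pos: [0.5125, 0.2249, 0.2005]
tcp_rot: [0.051, 3.139, 0.002]
force: [-0.5, 0.9, -2.2]
grip_width: 0.433
grasp_force: 61.6
```

```bash
python3 -c "
from h import *
st();plan([(cell(0,.045),88.2,0)])"
```

```text
t 36.4 grasp [0.5127 0.2251 0.0455] z [ 0.002  0.001 -1.   ] y [0.032 0.999 0.001] F [-0.5  0.9 -2.2] w 0.433 gf 61.6
t [ 0.0002 -0.0011  0.0005] a [ 0.1  0.1 -0.1] rows 0.0
```

Request:
{"op": "arm_command", "data": {"motion": [{"tx": 0,"ty": -0.001,"tz": 0.001,"ax": 0,"ay": 0,"az": 0},{"tx": 0,"ty": -0.001,"tz": 0.001,"ax": 0,"ay": 0,"az": 0}]}}

```text
t: 36.65
eef_pos: [0.5123, 0.2245, 0.2001]
tcp_rot: [0.05, 3.139, 0.003]
force: [-2.4, 2.9, 7.6]
grip_width: 0.428
grasp_force: 62.7
```

Request:
{"op": "arm_command", "data": {"motion": [{"tx": 0,"ty": 0,"tz": 0,"ax": 0,"ay": 0,"az": 0},{"tx": 0,"ty": 0,"tz": 0,"ax": 0,"ay": 0,"az": 0},{"tx": 0,"ty": 0,"tz": -0.05,"ax": 0,"ay": 0,"az": 0},{"tx": 0,"ty": 0,"tz": -0.11,"ax": 0,"ay": 0,"az": 0},{"tx": 0,"ty": 0,"tz": -0.17,"ax": 0,"ay": 0,"az": 0}], "claw": 0.54}}

```text
t: 37.28
eef_pos: [0.5118, 0.2238, 0.3704]
tcp_rot: [-0.051, -3.141, -0.001]
force: [0.7, 0.0, 0.1]
grip_width: 0.544
grasp_force: 0.0
```

Request:
{"op": "arm_command", "data": {"motion": [{"tx": 0.1,"ty": 0.08,"tz": 0,"ax": 0,"ay": 0,"az": 0},{"tx": 0.1,"ty": 0.08,"tz": 0,"ax": 0,"ay": 0,"az": 0},{"tx": 0.1,"ty": 0.08,"tz": 0,"ax": 0,"ay": 0,"az": 0},{"tx": 0.1,"ty": 0.08,"tz": 0,"ax": 0,"ay": 0,"az": 0}]}}

```text
t: 37.78
eef_pos: [0.4149, 0.3071, 0.3686]
tcp_rot: [0.05, 3.141, 0.001]
force: [0.2, -0.6, -0.5]
grip_width: 0.539
grasp_force: 0.0
```

```bash
python3 - <<'E'
from h import *
st();im=grab('top','t3')[0];cv2.imwrite('pics/t3c.png',cv2.resize(im[150:290,165:400,::-1],None,fx=3.3,fy=3.3,interpolation=cv2.INTER_CUBIC))
im,d,p=load('top');P=cloud(d,p)
q=(P-C0)@np.array([[np.cos(YAW),-np.sin(YAW),0],[np.sin(YAW),np.cos(YAW),0],[0,0,1]])
for y in CY:
    m=(abs(q[...,0])<.045)&(abs(q[...,1]-y)<.036)&(q[...,2]>.034)&(q[...,2]<.06)
    if m.sum()>30: print(y,np.round(cv2.minAreaRect(q[m][:,:2].astype(np.float32))[0],4),np.round(cv2.minAreaRect(q[m][:,:2].astype(np.float32))[1],3),'top z',np.round(np.percentile(q[m][:,2],[5,50,95]),4),m.sum())
g=tab(106)
plan([(tab(104)+[.025,0,.08],88.2,-15),(tab(104),88.2,-15)])
m=(q[...,0]>.06)&(q[...,0]<.13)&(abs(q[...,1]-.078)<.02)&(q[...,2]>.16)
hsv=cv2.cvtColor(im,cv2.COLOR_RGB2HSV);m=(hsv[...,0]>=22)&(hsv[...,0]<=36)&(hsv[...,1]>150)&(abs(q[...,1]-.078)<.04)&(q[...,2]>.1)
print('tab case',np.round(np.percentile(q[m],[3,50,97],axis=0),4))
E
```

```text
t 37.77 grasp [0.415  0.3071 0.2136] z [ 0.001  0.001 -1.   ] y [0.032 0.999 0.001] F [ 0.2 -0.6 -0.5] w 0.539 gf 0.0
0.1265 [0.     0.1265] [0.069 0.09 ] top z [0.039  0.0466 0.0529] 310
0.0405 [-0.      0.0411] [0.07 0.09] top z [0.0379 0.0465 0.0527] 303
-0.0405 [ 0.     -0.0416] [0.09  0.069] top z [0.0404 0.0463 0.0525] 306
-0.1265 [-0.     -0.1272] [0.09 0.07] top z [0.0398 0.0465 0.0531] 309
t [-0.2582 -0.1271 -0.0349] a [ 0.  15.  -0.1] rows 4.6
t [ 0.0035 -0.0009  0.0838] a [0. 0. 0.] rows 1.3
tab case [[0.0864 0.067  0.1496]
 [0.0935 0.0767 0.177 ]
 [0.1028 0.0879 0.1867]]
```

View pics/t3c.png

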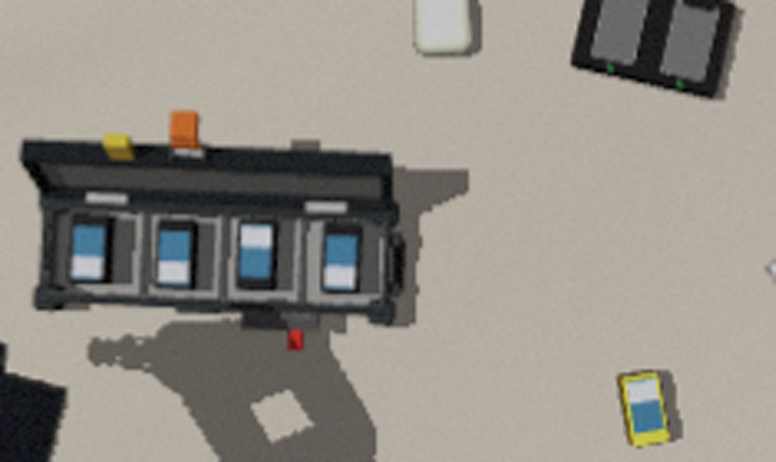

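All four batteries lie flat in their compartments, at (90,250), (176,253), (256,255) and (341,260). Their tops are 46 mm above the desk, as expected. The yellow look-alike is untouched. Now I'll shut the lid, starting by gripping the tab.

Request:
{"op": "arm_command", "data": {"motion": [{"tx": -0.2582,"ty": -0.1271,"tz": -0.035,"ax": 0,"ay": 15,"az": 0},{"tx": -0.2582,"ty": -0.1271,"tz": -0.035,"ax": 0,"ay": 15,"az": 0},{"tx": -0.2582,"ty": -0.1271,"tz": -0.035,"ax": 0,"ay": 15,"az": 0},{"tx": -0.2582,"ty": -0.1271,"tz": -0.035,"ax": 0,"ay": 15,"az": 0},{"tx": -0.2582,"ty": -0.1271,"tz": -0.035,"ax": 0,"ay": 15,"az": 0}], "claw": 0.45}}

```text
t: 38.45
eef_pos: [0.6713, 0.1682, 0.4026]
tcp_rot: [-0.052, -2.879, -0.007]
force: [0.2, -0.1, -0.7]
grip_width: 0.455
grasp_force: 0.0
```

```bash
python3 - <<'E'
from h import *
st();im,d,p=grab('wrist','w9');P=cloud(d,p);st()
q=(P-C0)@np.array([[np.cos(YAW),-np.sin(YAW),0],[np.sin(YAW),np.cos(YAW),0],[0,0,1]])
hsv=cv2.cvtColor(im,cv2.COLOR_RGB2HSV);m=(hsv[...,0]>=22)&(hsv[...,0]<=36)&(hsv[...,1]>150)&(abs(q[...,1]-.078)<.04)&(q[...,2]>.1)
print('tab case',np.round(np.percentile(q[m],[3,50,97],axis=0),4))
plan([(tab(106),88.2,-15)])
E
```

```text
t 38.45 grasp [0.6312 0.1697 0.2529] z [-0.259  0.01  -0.966] y [0.036 0.999 0.   ] F [ 0.2 -0.1 -0.7] w 0.455 gf 0.0
t 38.5 grasp [0.6336 0.1672 0.2522] z [-0.258  0.01  -0.966] y [ 0.039  0.999 -0.   ] F [ 2.6 -3.2  0.7] w 0.449 gf 0.0
tab case [[0.0869 0.0653 0.1482]
 [0.0962 0.0774 0.181 ]
 [0.1051 0.0881 0.1839]]
t [0.0037 0.0044 0.084 ] a [ 0.1  0.  -0.4] rows 1.3
```

Request:
{"op": "arm_command", "data": {"motion": [{"tx": 0.002,"ty": 0.003,"tz": 0,"ax": 0,"ay": 0,"az": -0.2},{"tx": 0.002,"ty": 0.003,"tz": 0.045,"ax": 0,"ay": 0,"az": -0.2},{"tx": 0.002,"ty": 0.003,"tz": 0.083,"ax": 0,"ay": 0,"az": -0.2},{"tx": 0.002,"ty": 0.003,"tz": 0.083,"ax": 0,"ay": 0,"az": -0.2},{"tx": 0.002,"ty": 0.003,"tz": 0.083,"ax": 0,"ay": 0,"az": -0.2}]}}

```text
t: 39.12
eef_pos: [0.6456, 0.1757, 0.3259]
tcp_rot: [-0.041, -2.882, -0.008]
force: [-0.1, 0.0, 0.6]
grip_width: 0.452
grasp_force: 0.0
```

Request:
{"op": "arm_command", "data": {"motion": [{"tx": 0,"ty": 0,"tz": 0,"ax": 0,"ay": 0,"az": 0},{"tx": 0,"ty": 0,"tz": 0,"ax": 0,"ay": 0,"az": 0},{"tx": 0,"ty": 0,"tz": 0,"ax": 0,"ay": 0,"az": 0},{"tx": 0,"ty": 0,"tz": 0,"ax": 0,"ay": 0,"az": 0}], "claw": 0, "grip_force": 30}}

```text
t: 39.62
eef_pos: [0.6461, 0.1721, 0.3266]
tcp_rot: [-0.046, -2.882, 0.004]
force: [-3.3, -22.4, 8.4]
grip_width: 0.248
grasp_force: 34.2
```

```bash
cat > cl.py <<'E'
from h import *
g=st();h=case(.052,.078,.0505)
e=np.array([np.cos(YAW),np.sin(YAW),0]);v=g-h;x,z=v@e,v[2];r=np.hypot(x,z);th=np.arctan2(z,x)
off=np.arctan2(.0105,-.1295);f0=np.rad2deg(off-th);print('r',r,'lid',f0)
s=manip.get_state();R0=R.from_rotvec(s['tcp_rot']);t0=-np.rad2deg(np.arctan2(-(R0.apply([0,0,1])@e),-R0.apply([0,0,1])[2]));print('tilt',t0)
def pos(f):
    a=off-np.deg2rad(f);return h+r*np.cos(a)*e+[0,0,r*np.sin(a)]
import sys
fs=[float(a) for a in sys.argv[1:]]
for f in fs: plan([(pos(f)+(g-pos(f0)),88.2,15-.3*f)])
E
python3 cl.py 98 88 77 66 55
```

```text
t 39.62 grasp [0.6063 0.1724 0.1768] z [-0.257  0.002 -0.966] y [ 0.031  0.999 -0.007] F [ -3.3 -22.4   8.4] w 0.248 gf 34.2
r 0.13362715007734602 lid 104.4365902980508
tilt -14.871886893924344
t [ 0.0163 -0.001  -0.0002] a [-0.4 -0.5 -0.1] rows 0.3
t [ 0.0475 -0.0011  0.003 ] a [-0.4 -3.5 -0.1] rows 0.8
t [ 0.0808 -0.0011  0.0116] a [-0.4 -6.8 -0.1] rows 1.3
t [ 0.1121 -0.001   0.0252] a [ -0.4 -10.1  -0.1] rows 1.8
t [ 0.1405 -0.001   0.0434] a [ -0.4 -13.4  -0. ] rows 2.4
```

Request:
{"op": "arm_command", "data": {"motion": [{"tx": 0.0163,"ty": -0.003,"tz": 0,"ax": 0,"ay": -0.5,"az": 0},{"tx": 0.0475,"ty": -0.003,"tz": 0.003,"ax": 0,"ay": -3.5,"az": 0},{"tx": 0.0808,"ty": -0.003,"tz": 0.0116,"ax": 0,"ay": -6.8,"az": 0},{"tx": 0.1121,"ty": -0.003,"tz": 0.0252,"ax": 0,"ay": -10.1,"az": 0},{"tx": 0.1405,"ty": -0.003,"tz": 0.0434,"ax": 0,"ay": -13.4,"az": 0}]}}

```text
t: 40.25
eef_pos: [0.4984, 0.1758, 0.3212]
tcp_rot: [-0.045, -3.122, 0.001]
force: [3.8, -8.5, -0.9]
grip_width: 0.252
grasp_force: 35.7
```

Request:
{"op": "arm_command", "data": {"motion": [{"tx": 0,"ty": 0,"tz": 0,"ax": 0,"ay": 0,"az": 0},{"tx": 0,"ty": 0,"tz": 0,"ax": 0,"ay": 0,"az": 0}]}}

```text
t: 40.5
eef_pos: [0.4984, 0.1759, 0.3205]
tcp_rot: [-0.045, -3.115, 0.002]
force: [-8.0, -10.9, 10.1]
grip_width: 0.25
grasp_force: 36.8
```

```bash
python3 cl.py 44 32 20 8 0
```

```text
t 40.5 grasp [0.4943 0.1758 0.1655] z [-0.027 -0.001 -1.   ] y [ 0.029  1.    -0.001] F [ -8.  -10.9  10.1] w 0.25 gf 36.8
r 0.1337946218386597 lid 54.64059558364112
tilt -1.525699972622903
t [ 0.0287 -0.0001  0.0154] a [-0.1 -3.3  0.2] rows 0.5
t [ 0.0567 -0.      0.0373] a [-0.1 -6.9  0.2] rows 1.1
t [0.08   0.0001 0.0632] a [ -0.1 -10.5   0.2] rows 1.6
t [0.0977 0.0002 0.0921] a [ -0.1 -14.1   0.2] rows 2.1
t [0.1063 0.0002 0.1123] a [ -0.1 -16.5   0.2] rows 2.5
```

Request:
{"op": "arm_command", "data": {"motion": [{"tx": 0.0287,"ty": -0.001,"tz": 0.0154,"ax": 0,"ay": -3.3,"az": 0},{"tx": 0.0567,"ty": -0.001,"tz": 0.0373,"ax": 0,"ay": -6.9,"az": 0},{"tx": 0.08,"ty": -0.001,"tz": 0.0632,"ax": 0,"ay": -10.5,"az": 0},{"tx": 0.097,"ty": -0.001,"tz": 0.091,"ax": 0,"ay": -14,"az": 0},{"tx": 0.103,"ty": -0.001,"tz": 0.104,"ax": 0,"ay": -15.5,"az": 0}]}}

```text
t: 41.12
eef_pos: [0.3924, 0.1788, 0.2174]
tcp_rot: [0.042, 2.897, -0.004]
force: [-2.8, -9.3, 1.5]
grip_width: 0.251
grasp_force: 39.3
```

Request:
{"op": "arm_command", "data": {"motion": [{"tx": 0,"ty": 0,"tz": 0,"ax": 0,"ay": 0,"az": 0},{"tx": 0,"ty": 0,"tz": 0,"ax": 0,"ay": 0,"az": 0}]}}

```text
t: 41.38
eef_pos: [0.3928, 0.1788, 0.2177]
tcp_rot: [0.042, 2.899, -0.004]
force: [-5.1, -4.2, -0.5]
grip_width: 0.25
grasp_force: 39.1
```

```bash
python3 cl.py 1.5 0 -1
```

```text
t 41.38 grasp [0.4299 0.1778 0.0672] z [ 0.239 -0.006 -0.971] y [0.029 1.    0.001] F [-5.1 -4.2 -0.5] w 0.25 gf 39.1
r 0.13386149698558678 lid 2.54936358922098
tilt 13.857850866826084
t [0.0027 0.0002 0.0023] a [ 0.1 -0.7  0.1] rows 0.1
t [0.0051 0.0002 0.0056] a [ 0.1 -1.1  0.1] rows 0.1
t [0.0066 0.0002 0.0079] a [ 0.1 -1.4  0.1] rows 0.2
```

Request:
{"op": "arm_command", "data": {"motion": [{"tx": 0.0025,"ty": 0,"tz": 0.003,"ax": 0,"ay": 0,"az": 0},{"tx": 0.004,"ty": 0,"tz": 0.006,"ax": 0,"ay": 0,"az": 0},{"tx": 0.004,"ty": 0,"tz": 0.006,"ax": 0,"ay": 0,"az": 0}]}}

```text
t: 41.75
eef_pos: [0.3913, 0.1788, 0.2115]
tcp_rot: [0.042, 2.896, -0.003]
force: [1.0, -6.2, -0.8]
grip_width: 0.253
grasp_force: 38.8
```

Request:
{"op": "arm_command", "data": {"motion": [{"tx": 0,"ty": 0,"tz": 0,"ax": 0,"ay": 0,"az": 0},{"tx": 0,"ty": 0,"tz": 0,"ax": 0,"ay": 0,"az": 0},{"tx": 0,"ty": 0,"tz": -0.05,"ax": 0,"ay": 0,"az": 0},{"tx": 0,"ty": 0,"tz": -0.08,"ax": 0,"ay": 0,"az": 0},{"tx": 0,"ty": 0,"tz": -0.08,"ax": 0,"ay": 0,"az": 0}], "claw": 0.45}}

```text
t: 42.38
eef_pos: [0.371, 0.1798, 0.2899]
tcp_rot: [0.041, 2.894, -0.001]
force: [0.0, 0.4, -0.7]
grip_width: 0.455
grasp_force: 0.0
```

```bash
python3 - <<'E'
from h import *
st();im,d,p=grab('wrist','w10');P=cloud(d,p);st()
q=(P-C0)@np.array([[np.cos(YAW),-np.sin(YAW),0],[np.sin(YAW),np.cos(YAW),0],[0,0,1]])
hsv=cv2.cvtColor(im,cv2.COLOR_RGB2HSV)
for n,lo,hi in(('orange',8,18),('yellow',24,34),('red',0,6)):
    m=(hsv[...,0]>=lo)&(hsv[...,0]<=hi)&(hsv[...,1]>170)&(hsv[...,2]>60)&(q[...,2]<.13)
    if m.sum()>30: print(n,m.sum(),np.round(np.nanpercentile(q[m],[3,50,97],axis=0),4).tolist())
plan([(lip(100)+[0,0,.06],88.2,-30),(lip(100),88.2,-30)])
E
```

```text
t 42.38 grasp [0.409  0.1791 0.1396] z [ 0.245 -0.004 -0.97 ] y [0.028 1.    0.003] F [ 0.   0.4 -0.7] w 0.455 gf 0.0
t 42.42 grasp [0.4085 0.1789 0.1382] z [ 0.242 -0.005 -0.97 ] y [0.028 1.    0.002] F [1.2 0.1 0.3] w 0.448 gf 0.0
orange 2780 [[-0.1034, 0.004, 0.0615], [-0.0953, 0.0181, 0.0783], [-0.0546, 0.0276, 0.0884]]
yellow 1841 [[-0.0878, 0.0667, 0.0418], [-0.0723, 0.0788, 0.0682], [-0.0534, 0.0893, 0.0694]]
red 1375 [[-0.0911, -0.0895, 0.0274], [-0.0831, -0.0777, 0.0473], [-0.057, 0.2755, 0.0659]]
t [-0.1244 -0.0633  0.0389] a [ 0.1 44.   0.2] rows 4.1
t [-0.0299 -0.      0.052 ] a [-0.  0. -0.] rows 1.0
```

Request:
{"op": "arm_command", "data": {"motion": [{"tx": -0.1244,"ty": -0.0633,"tz": 0.0389,"ax": 0,"ay": 44,"az": 0.2},{"tx": -0.1244,"ty": -0.0633,"tz": 0.0389,"ax": 0,"ay": 44,"az": 0.2},{"tx": -0.1244,"ty": -0.0633,"tz": 0.0389,"ax": 0,"ay": 44,"az": 0.2},{"tx": -0.1244,"ty": -0.0633,"tz": 0.0389,"ax": 0,"ay": 44,"az": 0.2},{"tx": -0.1244,"ty": -0.0633,"tz": 0.0389,"ax": 0,"ay": 44,"az": 0.2}]}}

```text
t: 43.05
eef_pos: [0.4995, 0.1123, 0.2782]
tcp_rot: [-0.042, -2.614, -0.013]
force: [-0.1, 0.5, 0.5]
grip_width: 0.451
grasp_force: 0.0
```

```bash
python3 - <<'E'
from h import *
st();im,d,p=grab('wrist','w11');P=cloud(d,p);st()
q=(P-C0)@np.array([[np.cos(YAW),-np.sin(YAW),0],[np.sin(YAW),np.cos(YAW),0],[0,0,1]])
hsv=cv2.cvtColor(im,cv2.COLOR_RGB2HSV)
m=(hsv[...,0]>=8)&(hsv[...,0]<=18)&(hsv[...,1]>170)&(hsv[...,2]>60)&(q[...,2]<.13)
print(m.sum(),np.round(np.nanpercentile(q[m],[2,50,98],axis=0),4).tolist())
r=cv2.minAreaRect(q[m&(q[...,0]<-.075)][:,[0,2]].astype(np.float32));print('xz rect',r)
plan([(lip(80),88.2,-30)])
E
```

```text
t 43.05 grasp [0.4215 0.115  0.1443] z [-0.503  0.017 -0.864] y [0.032 0.999 0.001] F [-0.1  0.5  0.5] w 0.451 gf 0.0
t 43.1 grasp [0.4215 0.1151 0.1446] z [-0.502  0.017 -0.865] y [0.032 0.999 0.001] F [ 0.5 -0.9  0.2] w 0.45 gf 0.0
2604 [[-0.1028, 0.0043, 0.0668], [-0.0842, 0.016, 0.0711], [-0.0553, 0.027, 0.0887]]
xz rect ((-0.08314204961061478, 0.04546089842915535), (0.02517588622868061, 0.09171608835458755), 10.971356391906738)
t [-0.0297  0.0001  0.0632] a [ 0.1 -0.1 -0. ] rows 1.1
```

View pics/w11.png

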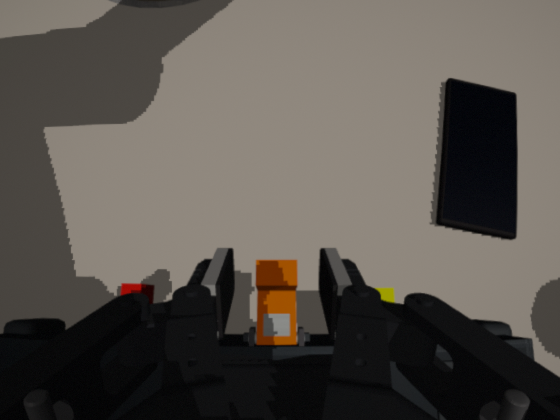

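The latch, at (277,290), sits centred between the open pads at about 80°. I'll go down and pinch it.

Request:
{"op": "arm_command", "data": {"motion": [{"tx": -0.02,"ty": 0,"tz": 0.04,"ax": 0,"ay": 0,"az": 0},{"tx": -0.0297,"ty": 0,"tz": 0.063,"ax": 0,"ay": 0,"az": 0},{"tx": -0.0297,"ty": 0,"tz": 0.063,"ax": 0,"ay": 0,"az": 0},{"tx": -0.0297,"ty": 0,"tz": 0.063,"ax": 0,"ay": 0,"az": 0}]}}

```text
t: 43.6
eef_pos: [0.4935, 0.1129, 0.2116]
tcp_rot: [-0.041, -2.619, -0.012]
force: [0.5, -0.4, 0.9]
grip_width: 0.448
grasp_force: 0.0
```

Request:
{"op": "arm_command", "data": {"motion": [{"tx": 0,"ty": 0,"tz": 0,"ax": 0,"ay": 0,"az": 0},{"tx": 0,"ty": 0,"tz": 0,"ax": 0,"ay": 0,"az": 0},{"tx": 0,"ty": 0,"tz": 0,"ax": 0,"ay": 0,"az": 0},{"tx": 0,"ty": 0,"tz": 0,"ax": 0,"ay": 0,"az": 0}], "claw": 0, "grip_force": 20}}

```text
t: 44.1
eef_pos: [0.4936, 0.1127, 0.2115]
tcp_rot: [-0.042, -2.618, -0.012]
force: [1.0, -1.4, 6.9]
grip_width: 0.276
grasp_force: 27.7
```

```bash
python3 -c "
from h import *
g=st();print(lip(80)-g)
for f in (70,60,50,40,31): plan([(lip(f)-lip(80)+g,88.2,-30+80-f)])"
```

```text
t 44.1 grasp [0.4162 0.1153 0.0773] z [-0.5    0.017 -0.866] y [0.032 0.999 0.001] F [ 1.  -1.4  6.9] w 0.276 gf 27.7
[-3.99513096e-04  1.61368027e-05 -2.41834227e-03]
t [0.0248 0.0001 0.0086] a [  0.1 -10.   -0. ] rows 0.9
t [0.0477 0.0001 0.0214] a [  0.1 -20.   -0. ] rows 1.9
t [0.0681 0.0001 0.0381] a [  0.1 -30.   -0. ] rows 2.8
t [0.0853 0.0001 0.0579] a [  0.1 -40.   -0. ] rows 3.7
t [0.0976 0.0001 0.0782] a [  0.1 -49.   -0. ] rows 4.6
```

Request:
{"op": "arm_command", "data": {"motion": [{"tx": 0.0248,"ty": 0,"tz": 0.0086,"ax": 0,"ay": -10,"az": 0},{"tx": 0.0477,"ty": 0,"tz": 0.0214,"ax": 0,"ay": -20,"az": 0},{"tx": 0.0681,"ty": 0,"tz": 0.0381,"ax": 0,"ay": -30,"az": 0},{"tx": 0.0853,"ty": 0,"tz": 0.0579,"ax": 0,"ay": -40,"az": 0},{"tx": 0.0976,"ty": 0,"tz": 0.0782,"ax": 0,"ay": -49,"az": 0}]}}

```text
t: 44.72
eef_pos: [0.3684, 0.1168, 0.1921]
tcp_rot: [0.045, 2.806, -0.006]
force: [2.3, -8.4, -4.6]
grip_width: 0.274
grasp_force: 26.4
```

Request:
{"op": "arm_command", "data": {"motion": [{"tx": 0,"ty": 0,"tz": 0,"ax": 0,"ay": 0,"az": 0},{"tx": 0,"ty": 0,"tz": 0,"ax": 0,"ay": 0,"az": 0}]}}

```text
t: 44.98
eef_pos: [0.3695, 0.1167, 0.1921]
tcp_rot: [0.046, 2.812, -0.006]
force: [-4.6, -4.2, 4.7]
grip_width: 0.273
grasp_force: 27.6
```

Request:
{"op": "arm_command", "data": {"motion": [{"tx": 0,"ty": 0,"tz": 0,"ax": 0,"ay": 0,"az": 0},{"tx": 0,"ty": 0,"tz": 0,"ax": 0,"ay": 0,"az": 0}], "claw": 0.42}}

```text
t: 45.22
eef_pos: [0.3698, 0.1168, 0.1919]
tcp_rot: [0.045, 2.811, -0.006]
force: [0.2, -0.6, -0.3]
grip_width: 0.423
grasp_force: 0.0
```

```bash
python3 -c "
from h import *
g=st();print(lip(31)-g)
for t in (10,0,-10): plan([(g,88.2,t)])"
```

```text
t 45.23 grasp [0.42   0.1154 0.0453] z [ 0.324 -0.009 -0.946] y [0.032 0.999 0.001] F [ 0.2 -0.6 -0.3] w 0.423 gf 0.0
[ 0.00011052 -0.000226   -0.00166524]
t [-0.024   0.0002  0.0019] a [ 0.1  8.9 -0.1] rows 0.8
t [-0.0502  0.0002  0.0084] a [ 0.1 18.9 -0.1] rows 1.8
t [-0.0749  0.0002  0.0193] a [ 0.1 28.9 -0. ] rows 2.7
```

Request:
{"op": "arm_command", "data": {"motion": [{"tx": -0.024,"ty": 0,"tz": 0.0019,"ax": 0,"ay": 8.9,"az": 0},{"tx": -0.0502,"ty": 0,"tz": 0.0084,"ax": 0,"ay": 18.9,"az": 0},{"tx": -0.0749,"ty": 0,"tz": 0.0193,"ax": 0,"ay": 28.9,"az": 0},{"tx": -0.0749,"ty": 0,"tz": 0.0193,"ax": 0,"ay": 28.9,"az": 0}]}}

```text
t: 45.72
eef_pos: [0.4479, 0.1142, 0.1975]
tcp_rot: [-0.048, -2.968, -0.006]
force: [-0.5, -0.7, -0.6]
grip_width: 0.426
grasp_force: 0.0
```

Request:
{"op": "arm_command", "data": {"motion": [{"tx": 0,"ty": 0,"tz": 0,"ax": 0,"ay": 0,"az": 0},{"tx": 0,"ty": 0,"tz": 0,"ax": 0,"ay": 0,"az": 0},{"tx": 0,"ty": 0,"tz": 0,"ax": 0,"ay": 0,"az": 0},{"tx": 0,"ty": 0,"tz": 0,"ax": 0,"ay": 0,"az": 0}], "claw": 0, "grip_force": 20}}

```text
t: 46.22
eef_pos: [0.4463, 0.1143, 0.1979]
tcp_rot: [-0.047, -2.966, -0.005]
force: [-0.0, -2.8, -1.5]
grip_width: 0.273
grasp_force: 26.2
```

```bash
python3 -c "
from h import *
g=st();print(lip(31)-g)
for f in (21,11,1,-1): plan([(lip(f)-lip(31)+g,88.2,-10+31-f)])"
```

```text
t 46.23 grasp [0.4194 0.1152 0.0452] z [-0.174  0.006 -0.985] y [0.032 0.999 0.001] F [-0.  -2.8 -1.5] w 0.273 gf 26.2
[ 7.46737910e-04 -7.21860351e-05 -1.60711686e-03]
t [0.0221 0.0001 0.0068] a [  0. -10.  -0.] rows 0.9
t [0.0426 0.0001 0.0174] a [  0. -20.  -0.] rows 1.9
t [0.061  0.0001 0.0314] a [  0. -30.  -0.] rows 2.8
t [0.0643 0.0001 0.0345] a [  0. -32.  -0.] rows 3.0
```

Request:
{"op": "arm_command", "data": {"motion": [{"tx": 0.0221,"ty": 0,"tz": 0.0068,"ax": 0,"ay": -10,"az": 0},{"tx": 0.0426,"ty": 0,"tz": 0.0174,"ax": 0,"ay": -20,"az": 0},{"tx": 0.061,"ty": 0,"tz": 0.0314,"ax": 0,"ay": -30,"az": 0},{"tx": 0.0635,"ty": 0,"tz": 0.035,"ax": 0,"ay": -32.5,"az": 0},{"tx": 0.0635,"ty": 0,"tz": 0.035,"ax": 0,"ay": -32.5,"az": 0}]}}

```text
t: 46.85
eef_pos: [0.3762, 0.1166, 0.1744]
tcp_rot: [0.045, 2.753, -0.007]
force: [-17.3, -5.1, 18.6]
grip_width: 0.273
grasp_force: 29.5
```

Request:
{"op": "arm_command", "data": {"motion": [{"tx": 0,"ty": 0,"tz": 0,"ax": 0,"ay": 0,"az": 0},{"tx": 0,"ty": 0,"tz": 0,"ax": 0,"ay": 0,"az": 0}]}}

```text
t: 47.1
eef_pos: [0.3763, 0.1166, 0.1745]
tcp_rot: [0.045, 2.754, -0.007]
force: [-18.8, -5.3, 18.9]
grip_width: 0.277
grasp_force: 29.6
```

```bash
python3 -c "
from h import *
g=st();print(lip(0)-g)
plan([(g,88.2,20)])"
```

```text
t 47.1 grasp [0.4349 0.1148 0.031 ] z [ 0.378 -0.011 -0.926] y [0.033 0.999 0.001] F [-18.8  -5.3  18.9] w 0.277 gf 29.6
[ 0.0003181  -0.00014625 -0.00097014]
t [-0.006   0.0001  0.0001] a [ 0.   2.2 -0.1] rows 0.2
```

Request:
{"op": "arm_command", "data": {"motion": [{"tx": 0,"ty": 0,"tz": 0,"ax": 0,"ay": 0,"az": 0},{"tx": 0,"ty": 0,"tz": 0,"ax": 0,"ay": 0,"az": 0},{"tx": 0,"ty": 0,"tz": -0.05,"ax": 0,"ay": 0,"az": 0},{"tx": 0,"ty": 0,"tz": -0.1,"ax": 0,"ay": 0,"az": 0},{"tx": 0,"ty": 0,"tz": -0.1,"ax": 0,"ay": 0,"az": 0}], "claw": 0.42}}

```text
t: 47.72
eef_pos: [0.3396, 0.1179, 0.2694]
tcp_rot: [0.044, 2.742, -0.007]
force: [0.5, -0.5, -0.2]
grip_width: 0.417
grasp_force: 0.0
```

```bash
cat > col.py <<'E'
from h import *
st();im,d,p=grab('wrist','wc%d'%int(manip.get_state()['t']*10));P=cloud(d,p)
q=(P-C0)@np.array([[np.cos(YAW),-np.sin(YAW),0],[np.sin(YAW),np.cos(YAW),0],[0,0,1]])
hsv=cv2.cvtColor(im,cv2.COLOR_RGB2HSV)
for n,lo,hi in(('orange',8,18),('yellow',24,34),('red',0,6)):
    m=(hsv[...,0]>=lo)&(hsv[...,0]<=hi)&(hsv[...,1]>170)&(hsv[...,2]>60)&(q[...,2]<.13)&(abs(q[...,1])<.12)
    if m.sum()>30: print(n,m.sum(),np.round(np.nanpercentile(q[m],[3,50,97],axis=0),4).tolist())
E
python3 col.py; python3 -c "
from h import *
plan([(case(-.083,-.0875,.12),88.2,0),(case(-.0815,-.0875,.037),88.2,0)])"
```

```text
t 47.73 grasp [0.3999 0.1162 0.1266] z [ 0.389 -0.011 -0.921] y [0.032 1.    0.002] F [ 0.5 -0.5 -0.2] w 0.417 gf 0.0
orange 2345 [[-0.0851, 0.004, 0.0235], [-0.0671, 0.0155, 0.0373], [-0.0601, 0.027, 0.069]]
yellow 1758 [[-0.0879, 0.0674, 0.0578], [-0.0732, 0.0775, 0.0682], [-0.054, 0.0893, 0.0692]]
red 1403 [[-0.0914, -0.0898, 0.028], [-0.0861, -0.0804, 0.047], [-0.0721, -0.0762, 0.0526]]
t [-0.0821 -0.1025  0.0264] a [ 0.1 22.7 -0. ] rows 2.1
t [-0.0015  0.      0.083 ] a [-0.  0. -0.] rows 1.3
```

Request:
{"op": "arm_command", "data": {"motion": [{"tx": -0.0821,"ty": -0.098,"tz": 0.0264,"ax": 0,"ay": 22.7,"az": 0},{"tx": -0.0821,"ty": -0.098,"tz": 0.0264,"ax": 0,"ay": 22.7,"az": 0},{"tx": -0.0821,"ty": -0.098,"tz": 0.0264,"ax": 0,"ay": 22.7,"az": 0},{"tx": -0.0821,"ty": -0.098,"tz": 0.0264,"ax": 0,"ay": 22.7,"az": 0}]}}

```text
t: 48.28
eef_pos: [0.4225, 0.017, 0.2723]
tcp_rot: [-0.051, -3.136, -0.003]
force: [-0.5, 0.6, -0.2]
grip_width: 0.425
grasp_force: 0.0
```

```bash
python3 col.py; python3 -c "
from h import *
plan([(case(-.0815,-.083,.037),88.2,0)])"
```

```text
t 48.27 grasp [0.4217 0.0173 0.1173] z [-0.006  0.002 -1.   ] y [0.033 0.999 0.002] F [-0.5  0.6 -0.2] w 0.425 gf 0.0
orange 2443 [[-0.0847, 0.0034, 0.0253], [-0.0684, 0.0131, 0.037], [-0.0599, 0.027, 0.0693]]
yellow 1661 [[-0.0876, 0.0674, 0.0664], [-0.0699, 0.0765, 0.0682], [-0.0543, 0.0879, 0.0695]]
red 941 [[-0.091, -0.0898, 0.0315], [-0.084, -0.0833, 0.0516], [-0.0717, -0.0773, 0.0529]]
t [-0.0025 -0.0006  0.0805] a [ 0.1 -0.3 -0. ] rows 1.3
```

Request:
{"op": "arm_command", "data": {"motion": [{"tx": -0.002,"ty": -0.001,"tz": 0.05,"ax": 0,"ay": -0.3,"az": 0},{"tx": -0.002,"ty": -0.001,"tz": 0.08,"ax": 0,"ay": -0.3,"az": 0},{"tx": -0.002,"ty": -0.001,"tz": 0.08,"ax": 0,"ay": -0.3,"az": 0},{"tx": -0.002,"ty": -0.001,"tz": 0.08,"ax": 0,"ay": -0.3,"az": 0}]}}

```text
t: 48.82
eef_pos: [0.4236, 0.0167, 0.1942]
tcp_rot: [-0.048, -3.141, -0.002]
force: [-5.6, 0.9, -2.2]
grip_width: 0.419
grasp_force: 2.6
```

Request:
{"op": "arm_command", "data": {"motion": [{"tx": 0,"ty": 0,"tz": 0,"ax": 0,"ay": 0,"az": 0},{"tx": 0,"ty": 0,"tz": 0,"ax": 0,"ay": 0,"az": 0},{"tx": 0,"ty": 0,"tz": 0,"ax": 0,"ay": 0,"az": 0},{"tx": 0,"ty": 0,"tz": 0,"ax": 0,"ay": 0,"az": 0}], "claw": 0, "grip_force": 40}}

```text
t: 49.32
eef_pos: [0.4236, 0.0164, 0.1947]
tcp_rot: [0.049, 3.141, 0.002]
force: [-8.1, 0.2, 3.3]
grip_width: 0.153
grasp_force: 45.2
```

Request:
{"op": "arm_command", "data": {"motion": [{"tx": 0,"ty": 0.01,"tz": 0,"ax": 0,"ay": 0,"az": 0},{"tx": 0,"ty": 0.02,"tz": 0,"ax": 0,"ay": 0,"az": 0},{"tx": 0,"ty": 0.03,"tz": 0,"ax": 0,"ay": 0,"az": 0},{"tx": 0,"ty": 0.034,"tz": 0,"ax": 0,"ay": 0,"az": 0},{"tx": 0,"ty": 0.034,"tz": 0,"ax": 0,"ay": 0,"az": 0}]}}

```text
t: 49.95
eef_pos: [0.4247, 0.0507, 0.1947]
tcp_rot: [0.049, 3.141, 0.002]
force: [-5.9, 1.0, 1.9]
grip_width: 0.155
grasp_force: 45.1
```

```bash
python3 -c "
from h import *
st();plan([(case(-.0815,-.047,.037),88.2,0)])"
```

```text
t 49.95 grasp [0.4248 0.0509 0.0397] z [ 0.001  0.001 -1.   ] y [0.031 1.    0.001] F [-5.9  1.   1.9] w 0.155 gf 45.1
t [-0.0005  0.0023  0.0027] a [0.1 0.  0. ] rows 0.1
```

Request:
{"op": "arm_command", "data": {"motion": [{"tx": 0,"ty": 0.002,"tz": 0,"ax": 0,"ay": 0,"az": 0},{"tx": 0,"ty": 0.0035,"tz": 0,"ax": 0,"ay": 0,"az": 0},{"tx": 0,"ty": 0.0045,"tz": 0,"ax": 0,"ay": 0,"az": 0},{"tx": 0,"ty": 0.0045,"tz": 0,"ax": 0,"ay": 0,"az": 0}]}}

```text
t: 50.45
eef_pos: [0.4248, 0.0535, 0.1947]
tcp_rot: [-0.048, -3.141, 0.003]
force: [-11.2, -19.4, 3.9]
grip_width: 0.156
grasp_force: 46.5
```

```bash
python3 -c "
from h import *
st()"
```

```text
t 50.45 grasp [0.4248 0.0532 0.0397] z [-0.    -0.002 -1.   ] y [ 0.031  1.    -0.002] F [-11.2 -19.4   3.9] w 0.156 gf 46.5
```

Request:
{"op": "arm_command", "data": {"motion": [{"tx": 0,"ty": 0,"tz": 0,"ax": 0,"ay": 0,"az": 0},{"tx": 0,"ty": 0,"tz": 0,"ax": 0,"ay": 0,"az": 0},{"tx": 0,"ty": 0,"tz": 0,"ax": 0,"ay": 0,"az": 0},{"tx": 0,"ty": 0,"tz": -0.05,"ax": 0,"ay": 0,"az": 0},{"tx": 0,"ty": 0,"tz": -0.1,"ax": 0,"ay": 0,"az": 0}], "claw": 0.4}}

```text
t: 51.08
eef_pos: [0.4252, 0.0546, 0.2964]
tcp_rot: [0.05, 3.137, 0.001]
force: [0.8, 0.2, -0.0]
grip_width: 0.401
grasp_force: 0.0
```

Request:
{"op": "arm_command", "data": {"motion": [{"tx": 0.04,"ty": 0,"tz": -0.06,"ax": 0,"ay": 0,"az": 0},{"tx": 0.04,"ty": 0,"tz": -0.06,"ax": 0,"ay": 0,"az": 0},{"tx": 0.04,"ty": 0,"tz": -0.06,"ax": 0,"ay": 0,"az": 0}]}}

```text
t: 51.45
eef_pos: [0.3851, 0.0558, 0.3546]
tcp_rot: [0.05, 3.136, 0.001]
force: [0.5, 0.7, -0.1]
grip_width: 0.399
grasp_force: 0.0
```

```bash
python3 col.py; ls -t pics|head -1; python3 -c "
import cv2,glob,os
f=max(glob.glob('pics/wc*.png'),key=os.path.getmtime);cv2.imwrite('pics/fin.png',cv2.resize(cv2.imread(f)[100:330,130:500],None,fx=2,fy=2))"
```

```text
t 51.45 grasp [0.3858 0.0558 0.1996] z [ 0.005  0.001 -1.   ] y [0.032 0.999 0.001] F [ 0.5  0.7 -0.1] w 0.399 gf 0.0
orange 799 [[-0.0848, 0.0032, 0.025], [-0.0755, 0.0184, 0.0369], [-0.0616, 0.027, 0.0688]]
yellow 1122 [[-0.088, 0.0673, 0.064], [-0.0718, 0.0776, 0.0682], [-0.0542, 0.089, 0.0695]]
red 460 [[-0.091, -0.0526, 0.0314], [-0.0837, -0.0465, 0.0516], [-0.0713, -0.0404, 0.053]]
wc514.png
```

View pics/fin.png

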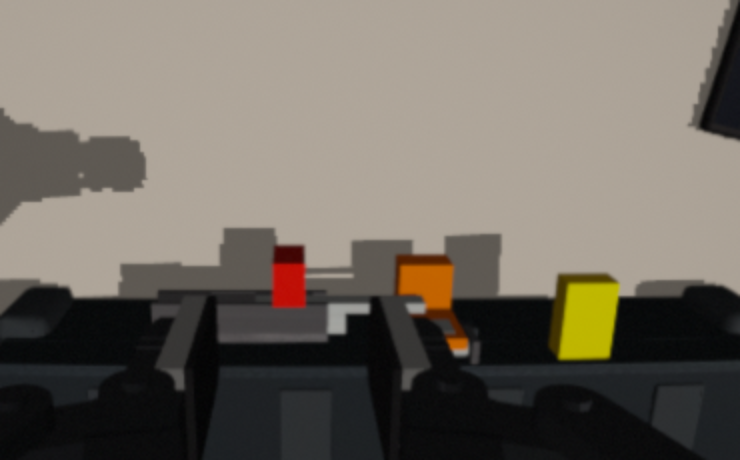

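The lid is shut, the latch hangs flat at (425,290), and the bolt's tongue lies across it at (375,305). The red thumb piece at (290,278) measures fully home, so I'm handing in.

```bash
python3 -c "
from station import job_done
print(job_done())"
```

```text
the job is handed in; nothing more can be done
None
```

I packed all four camera batteries flat in their compartments, then shut the lid, swung the latch down flat and slid the bolt fully home. The job is handed in at about 51 s on the robot's clock; the hand-in returned no verdict.

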